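Shut the receipt printer and show its seal to the camera in a mirror

TASK

The receipt printer has a new roll: first press both its covers, the roll cover and the small cutter cover, down until each clicks fully shut. Then pick up the inspection mirror by its red handle, keeping off the glass, and hold its glass behind the printer, straight below the document camera's lens and level with the round green seal on the printer's rear, with the stem level and the glass turned towards the seal and leaning back half-way (45 degrees), so that the camera looking down sees the seal in the mirror. The job ends with the gripper still holding the mirror there, at rest and touching nothing else, with the covers shut and the other things on the counter left where they are.

Things in the scene. Friction and masses are not known exactly. Their poses are not given: they have to be found in the camera images.
- printer: Dark grey receipt printer, 200 mm deep (its x), 145 wide (its y), 148 high, fixed. Origin: centre of its underside; x points out of its rear, z up. On top two covers 128 mm wide along y and 7 mm thick, their top faces 148 mm above the counter when shut, the paper slot between them; walls around them up to 148 mm (front 137).
- roll_cover (a joint): Angle of the large rear roll cover, rad: 0 fully shut, growing as it is open (starts 0.35 to 0.8). Friction holds it where it is left. Over the last 0.08 rad or so a sprung catch resists (about 5 to 8 N downward near the free edge) and then snaps over and holds the cover at 0.
- roll_cover_hinge (a point): Middle of the roll cover's hinge line, near the printer's rear at 141 mm above the counter; the hinge line runs along the printer's y. The cover reaches 104 mm from here to its free edge (towards the printer's front).
- roll_cover_edge (a point): Middle of the roll cover's free edge, on its top face.
- cutter_cover (a joint): Angle of the small front cutter cover, rad: 0 fully shut, growing as it is open (starts 0.3 to 0.7). Friction holds it where it is left. Over the last 0.15 rad or so a sprung catch resists (about 5 to 8 N downward near the free edge) and then snaps over and holds the cover at 0.
- cutter_cover_hinge (a point): Middle of the cutter cover's hinge line, near the printer's front at 141 mm above the counter; the hinge line runs along the printer's y. The cover reaches 56 mm from here to its free edge (towards the printer's rear, next to the paper slot).
- cutter_cover_edge (a point): Middle of the cutter cover's free edge, on its top face.
- seal (a point): Centre of the round green seal sticker with a white rim (27 mm across) on the printer's upright rear face, 95 mm above the counter; it faces along the printer's x.
- doc_camera: White document camera: a flat base (170 by 130 by 18 mm) with an upright post, 240 mm to the side of the lens axis along this body's y, and a boom at 555 to 573 mm height that carries the camera head (60 by 85 mm, underside 520 mm up). Fixed. The lens looks straight down; it is 70 to 100 mm behind the printer's rear face. Origin: the point on the counter straight below the lens.
- mirror: Inspection mirror, 280 mm long, about 130 g, lying loose, glass up: red flat-sided handle 120 mm long, 15 mm wide, 18 mm high; thin steel stem (6 mm); rectangular head on a stiff ball link. Origin: centre of the handle's underside; x along the stem to the head, z up out of the handle's top, y to the left. Stem axis at z 9 mm. Centre of mass about 45 mm from the origin towards the head.
- mirror_grip (a point): Point on the handle's axis 35 mm from its middle towards the head (9 mm above the counter at the start): a good place to grip, across the handle's 15 mm width.
- mirror_head: Its head, rigid with it: 62 x 56 x 4 mm black frame, 56 (along the stem) x 50 mm of glass. Origin: centre of the glass's face, at x 190, y 0, z 21 mm of the mirror. Its x is the mirror's x; its z, the way the glass faces, is swivelled 25 degrees about the stem from the mirror's z to the mirror's y (left, seen from the handle), so the handle need tilt only 20 more. Nothing may touch the head.
- card_terminal: Bystander: black card payment terminal with keys, 165 x 78 x 30 mm, left of the printer.
- stapler: Bystander: red and black stapler, 135 x 36 x 51 mm, right of the mirror.
- tape_roll: Bystander: roll of beige tape lying flat, 92 mm across, 24 mm high, right of the mirror.
- spare_roll: Bystander: spare paper roll standing on end, 76 mm across, 80 mm high, at the far edge.
- pen_cup: Bystander: blue cup with three pens, 76 mm across, 140 mm high with the pens, left of the printer.
- stamp_pad: Bystander: black stamp pad, 70 x 110 x 17 mm, near the robot.

How it is judged:
On the way, in this order (a step that is already met when the one before it is completed fails the run):
1. both printer covers are clicked shut (value of joint each of roll_cover, cutter_cover below 0.03 rad), for 0.2 s.
2. the mirror is lifted off the counter in the gripper (contact force between the fingers and mirror above 1 N and height (world z) of mirror_grip above 0.05 m), for 0.2 s.
At the end, for the whole second after the job is handed in: Covers shut (under 0.03 rad). Mirror still, in the fingers, touching nothing else; glass centre within 15 mm of straight below the lens and 10 mm of the seal's height, facing up and to the seal: lean 45 and stem level, each within 4 degrees; seal within 11 mm of glass centre along the stem (all of step 1 and contact force between the fingers and mirror above 1 N and contact force between mirror and printer below 0.05 N and contact force between mirror and doc_camera below 0.05 N and horizontal distance between mirror_head and doc_camera below 0.015 m and z of mirror_head in the frame of seal between -0.01 and 0.01 m and angle between mirror_head's own z axis and vertical between 0.715 and 0.855 rad and angle between mirror_head's own x axis and vertical between 1.501 and 1.641 rad and x of seal in the frame of mirror_head between -0.011 and 0.011 m and z of seal in the frame of mirror_head above 0.02 m and linear speed of mirror below 0.02 m/s and angular speed of mirror below 0.1 rad/s); the arm keeps its last pose, push and grip.
It fails at once if the mirror's head is touched or knocked against something (contact force between mirror_head and anything else above 0.5 N).
It fails at once if a bystander is pushed more than 25 mm (distance of any of card_terminal, stapler, tape_roll, spare_roll, pen_cup, stamp_pad from where it was at the start of the episode above 0.025 m).
It also fails if it takes over 64 s, if anything falls off the work surface, if the arm or the gripper's body presses on something with over 40 N, if the wrist force passes 120 N, or if a joint passes its speed limit or range.

ROBOT

A 6-joint arm with a two-finger parallel gripper is mounted at the origin on the work surface. World frame = base frame: x ahead of the robot, y to its left, z up, the work surface at z = 0. Lengths are in m, angles in rad, forces in N, time in s.
With the tool pointing down it reaches from about 0.375 to 0.9 m from the base axis. Payload 3.1 kg.
Tool frame: the origin (TCP) lies on the centre line of the jaws, within the pads' length; the fingertips stand 25 mm ahead of it and the grasp point (between the pads) lies 6 mm ahead of it (robot.nose_length is the y of the fingertips in the tool frame, in m); y points along the fingers, z is the direction in which the jaws open and shut, and the axes are right-handed (so a half turn about y gives the same grasp; the last joint's range is limited). The gripper opens to 87 mm and grips with 3 to 60 N. Pads are 19 mm wide; open, the fingers measure 117 mm over their backs; the gripper's body (75 mm by 190 mm) begins 51 mm behind the grasp point.
Start: joints at [-1.296, 0.527, 1.433, -0, 1.181, -0.178], TCP at [0.273, -0.562, 0.248] pointing down, gripper open.
Joint ranges: [-3.08, 3.08], [-0.75, 2.2], [0.22, 2.44], [-1.43, 4.57], [0, 2.65], [-2.85, 2.85]. Speed limits (rad/s): [2.79, 2.79, 3.14, 3.14, 3.14, 3.14].

INTERFACE

Orientations are given as a unit quaternion [x, y, z, w].
In Python, from rig import robot, eyes, ticket gives the robot as it stands.
- The arm moves only by the tool play_rows, never from a script. Its argument "series" is a list of rows, each a list of 7 numbers: the opening, from 0 (shut) to 1 (fully open), then the shift along the tool's x, y, z scaled (see below), then the turn, a rotation vector about the tool's x, y, z scaled (see below). In form: [[claw, dx, dy, dz, ax, ay, az], ...]. A call has 1 to 12 rows; each row shifts and turns the commanded pose from where the row before left it, along the tool's axes as they then stand; what a row does not reach is not made up. The controller multiplies each number of a shift by 100 mm and each number of a turn by 180 degrees. A row lasts 1/12 s, in which the tool goes at most 41.7 mm and 7.16 degrees, less where a joint would pass 70% of its speed; a pose out of reach is approached as far as the arm can. A call with a number of a shift or a turn outside -1 to 1 is refused whole. A call with a gripper value outside its range is refused whole. The fingers move at their own pace and stop on an object; "grip_force" is the grip in N (left out, the last holds). Time passes only in rows, so rows that do not move let the fingers close. It gives the time, the measured TCP pose, the force and the opening at its end, in the units of the state.
- robot.get_obs(): the state, without advancing time (a new reading comes with each control period).
- eyes.camera(name): name is "side" or "top" or "wrist"; returns the picture (400x640x3 uint8, red, green, blue); there is no depth.
- eyes.camera_params(name): a dict with "K" (3x3 intrinsics, pixels), "D" ([k1, k2, p1, p2, k3] as OpenCV has them; the pictures are not rectified), "rvec" (rotation vector, rad) and "tvec" (3), from world to camera coordinates, as OpenCV has them. Camera axes: x right, y down, z forward; pixel columns grow to the right and rows downward; lengths in m; the calibration is good to about 2 mm. A picture is of the moment at which its call begins: read the wrist's pose just before it. camera_params takes no time and is no camera call; for the wrist camera it gives the pose at the moment of the call.
- ticket.hand_in(): hands the job in, once; it reports no verdict.
The state is a dict: "time": time; "q": joint angles; "joint_velocities": joint speeds; "joint_torque": joint torques, N m; "position": TCP position; "tool_rot": TCP orientation; "ft_force": force on the tool from outside, world axes, zero at the start; "moment": the same for the moment, N m; "grip_width": finger opening in m.
Only numpy, scipy, OpenCV 4.12 (cv2) and the standard library are available. Lean on these libraries where they do the work, as an engineer would, in place of code of your own. Each camera call takes 0.05 s, during which the arm holds its last target.

## Working session

There is one attempt and no reset: what is moved stays moved. The work goes in short steps, Python scripts to look and compute and a tool call to move; the robot and the scene stay as the last step left them, time stands still between calls to the robot, and variables do not carry over. Pictures are saved under pics/ and viewed, and the job is handed in when it is done.

Besides the shell and the picture viewer there is one more tool, called in YAML: its name, and indented under it one key for each argument. play_rows: Moves the arm, as the interface text tells. Its arguments: {"type":"object","properties":{"series":{"type":"array","items":{"type":"array","items":{"type":"number"}}},"grip_force":{"type":"number"}},"required":["series"]}

```bash
ls; mkdir -p pics
python3 - <<'E'
from rig import robot, eyes, ticket
import cv2
o=robot.get_obs(); print(o); print(robot.nose_length)
for n in ["side","top","wrist"]:
    im=eyes.camera(n); cv2.imwrite(f"pics/{n}0.png",im[:,:,::-1]); print(n,eyes.camera_params(n))
E
```

```text
pics
{'time': 0.0, 'q': array([-1.29649833e+00,  5.28480644e-01,  1.43389385e+00,  1.56048711e-05,
        1.18136452e+00, -1.78508629e-01]), 'joint_velocities': array([-0.00020248, -0.00028513, -0.00032165, -0.0001077 , -0.0003676 ,
       -0.00067376]), 'joint_torque': array([-1.83269374e-03, -4.40053010e+01, -1.76592582e+01,  6.31045480e-02,
        5.83075185e-02, -1.68101919e-04]), 'position': array([ 0.2732737 , -0.56134963,  0.24656535]), 'tool_rot': array([-0.15875624,  0.68981976, -0.68830331,  0.15869377]), 'ft_force': array([-0.01774695,  0.42025928, -0.65049537]), 'moment': array([0.00322943, 0.02727517, 0.01011778]), 'grip_width': 0.08711129934973819}
0.025
side {'K': array([[489.89871757,   0.        , 324.57883714],
       [  0.        , 489.89871757, 202.64621049],
       [  0.        ,   0.        ,   1.        ]]), 'D': array([-0.15396795,  0.        ,  0.        ,  0.        ,  0.        ]), 'rvec': array([ 0.45478156, -2.57997278,  1.36682288]), 'tvec': array([0.52961594, 0.19766956, 1.52075507])}
top {'K': array([[485.56820705,   0.        , 321.78303141],
       [  0.        , 485.56820705, 201.67116684],
       [  0.        ,   0.        ,   1.        ]]), 'D': array([-0.12620768,  0.        ,  0.        ,  0.        ,  0.        ]), 'rvec': array([ 2.16540223, -2.22523444,  0.07075537]), 'tvec': array([0.02061986, 0.57617581, 1.61135207])}
wrist {'K': array([[352.51077076,   0.        , 318.6612919 ],
       [  0.        , 352.51077076, 197.63161953],
       [  0.        ,   0.        ,   1.        ]]), 'D': array([-0.00636531,  0.        ,  0.        ,  0.        ,  0.        ]), 'rvec': array([-2.47277476,  1.54520263,  0.2040953 ]), 'tvec': array([-0.62472434, -0.03059668,  0.39024887])}
```

View pics/side0.png

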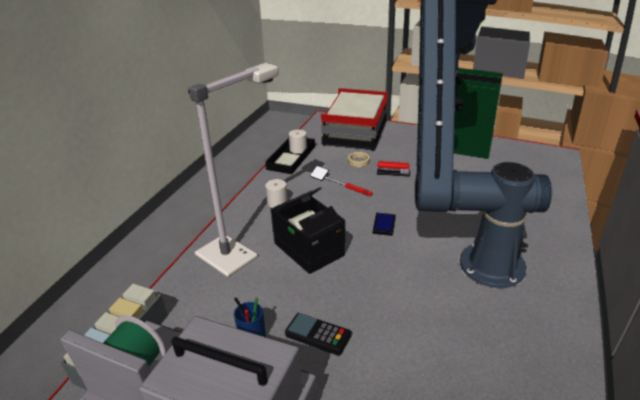

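View pics/top0.png

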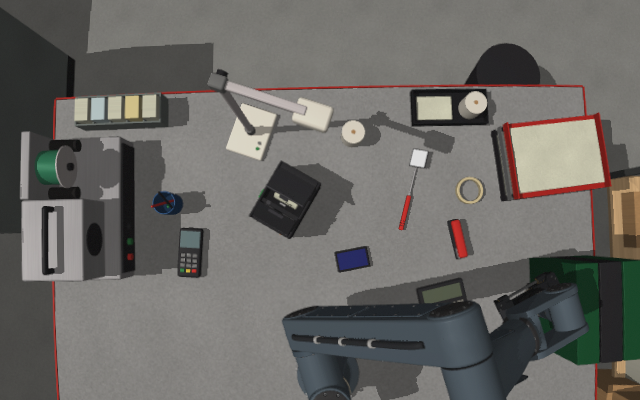

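View pics/wrist0.png

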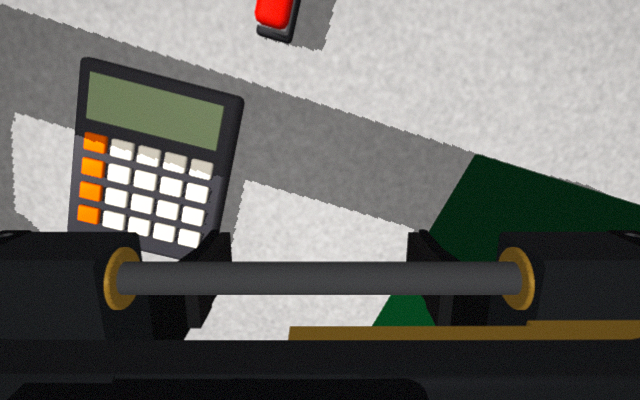

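```bash
cat > h.py <<'E'
import numpy as np, cv2
from scipy.spatial.transform import Rotation as R
from rig import robot, eyes, ticket
def crop(im,x0,y0,x1,y1,s,fn):
    c=cv2.resize(im[y0:y1,x0:x1],None,fx=s,fy=s,interpolation=cv2.INTER_CUBIC)
    for x in range((x0+9)//10*10,x1,10):
        cv2.line(c,((x-x0)*s,0),((x-x0)*s,4 if x%50 else 12),(0,255,255),1)
        if x%20==0: cv2.putText(c,str(x),((x-x0)*s,20),0,0.35,(0,255,255),1)
    for y in range((y0+9)//10*10,y1,10):
        cv2.line(c,(0,(y-y0)*s),(4 if y%50 else 12,(y-y0)*s),(0,255,255),1)
        if y%20==0: cv2.putText(c,str(y),(6,(y-y0)*s),0,0.35,(0,255,255),1)
    cv2.imwrite("pics/"+fn,c)
def ray(P,uv):
    p=cv2.undistortPoints(np.array([[uv]],float),P["K"],P["D"])[0,0]
    Rm=cv2.Rodrigues(P["rvec"])[0]; c=-Rm.T@P["tvec"]; d=Rm.T@np.array([p[0],p[1],1.]); return c,d/np.linalg.norm(d)
def onz(P,uv,z):
    c,d=ray(P,uv); return c+d*(z-c[2])/d[2]
def proj(P,X):
    return cv2.projectPoints(np.array(X,float).reshape(-1,3),P["rvec"],P["tvec"],P["K"],P["D"])[0].reshape(-1,2)
E
python3 - <<'E'
from h import *
t=cv2.imread("pics/top0.png"); s=cv2.imread("pics/side0.png")
crop(t,200,60,360,180,5,"tA.png"); crop(t,240,150,340,250,6,"tB.png"); crop(t,380,140,500,265,5,"tC.png")
crop(s,180,50,350,175,4,"sA.png"); crop(s,255,170,360,275,6,"sB.png"); crop(s,180,220,280,280,6,"sC.png")
E
```

```text
(no output)
```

View pics/tA.png

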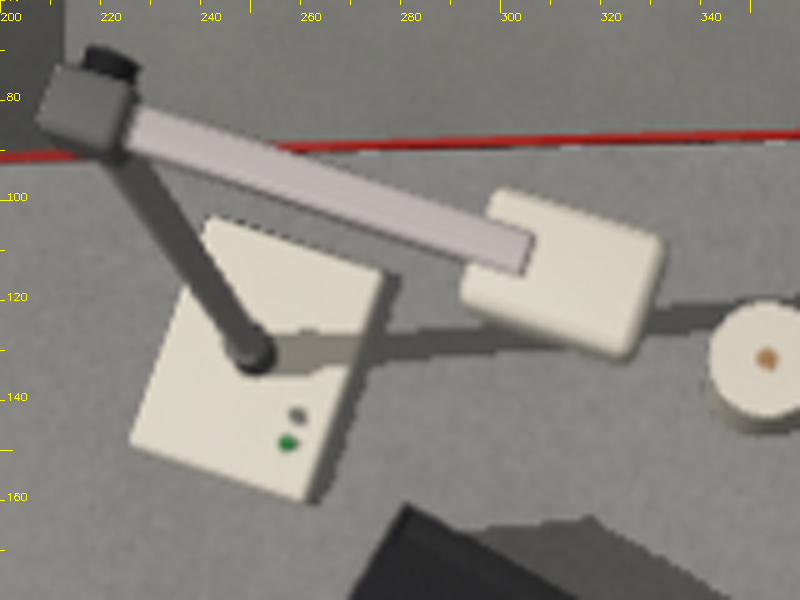

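View pics/tB.png

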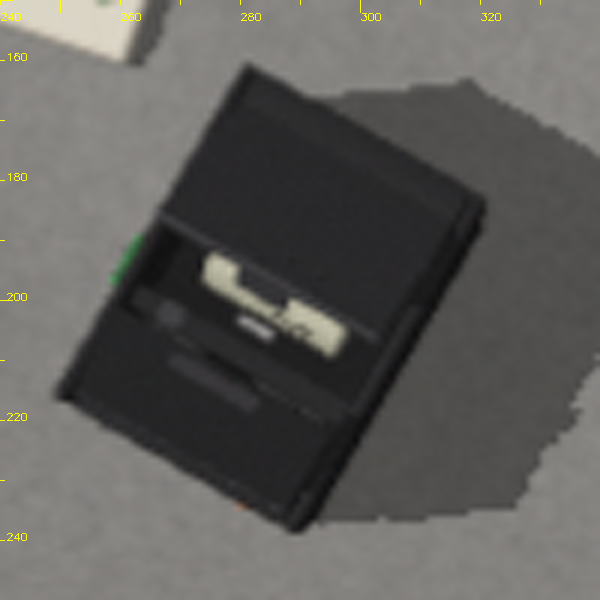

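View pics/tC.png

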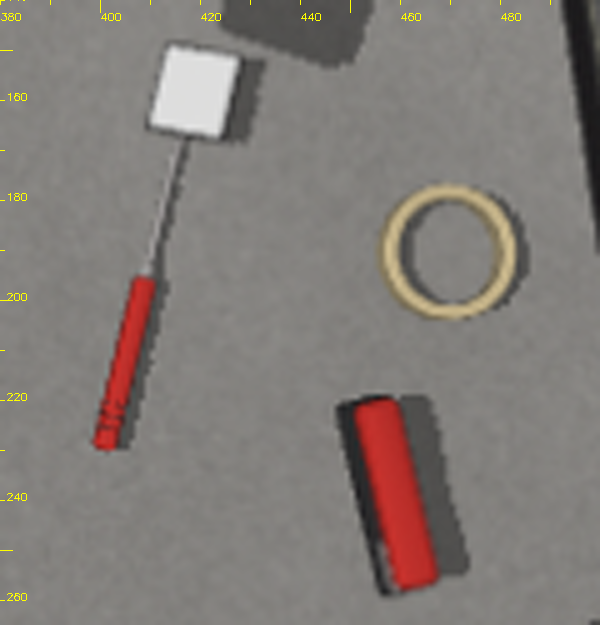

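View pics/sA.png

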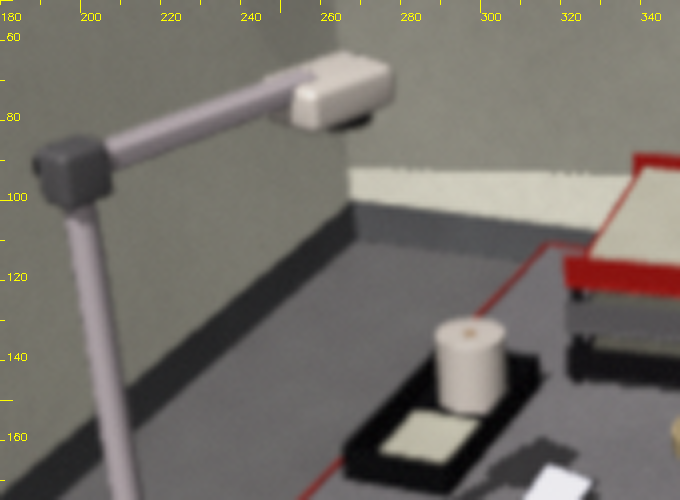

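View pics/sB.png

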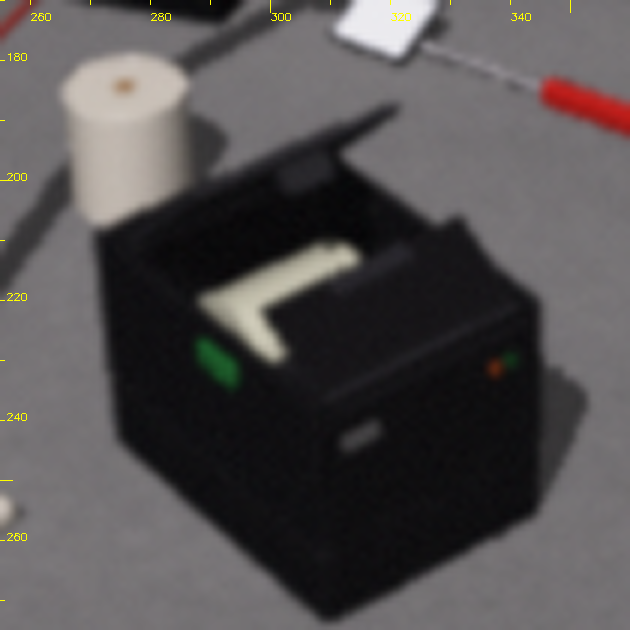

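View pics/sC.png

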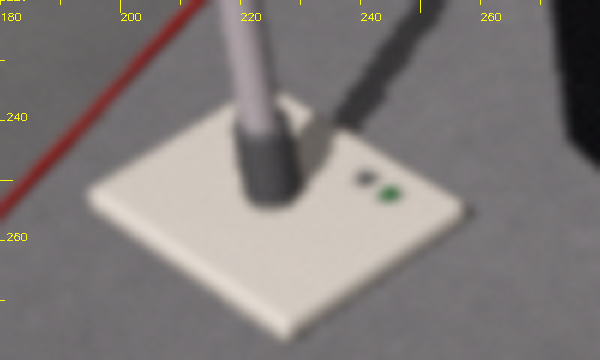

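```bash
cat > fit.py <<'E'
from h import *
from scipy.optimize import least_squares
T=eyes.camera_params("top"); S=eyes.camera_params("side")
for P in (T,S):
    Rm=cv2.Rodrigues(P["rvec"])[0]; print("cam",-Rm.T@P["tvec"])
def W(p,X):
    c,s=np.cos(p[2]),np.sin(p[2]); X=np.array(X,float).reshape(-1,3)
    return np.c_[p[0]+c*X[:,0]-s*X[:,1],p[1]+s*X[:,0]+c*X[:,1],X[:,2]]
def fit(obs,p0):
    def f(p): return np.concatenate([(proj(P,W(p,X))-np.array(uv)).ravel() for P,X,uv in obs])
    r=least_squares(f,p0,loss="soft_l1"); print(r.x,np.degrees(r.x[2])); print(r.fun.reshape(-1,2).round(1).tolist()); return r.x
if __name__=="__main__":
    h=.1; w=.0725
    obs=[(T,[h,w,.148],(281,161)),(T,[h,-w,.148],(319.5,183)),(T,[-h,w,.137],(250,216)),(T,[-h,-w,.137],(288.5,238.5)),
     (S,[-h,w,0],(308.5,273)),(S,[-h,-w,0],(343.5,255.5)),(S,[h,w,0],(275,243.5)),(S,[h,w,.148],(271.5,208)),(S,[-h,-w,.137],(344,221)),(S,[-h,w,.137],(309,238))]
    c=onz(T,(285,200),.148); print(c)
    pr=fit(obs,[c[0],c[1],-0.5])
    print("seal",W(pr,[h,0,.095]))
    # base corners
    for uv in [(241.5,103.5),(276.5,114.5),(262,160),(226,148.5),(251,131)]: print(onz(T,uv,.018))
    for uv in [(299,97),(332.5,108),(325,132),(292,119),(312,114.2)]: print("head",onz(T,uv,.565))
    print("mirror", onz(T,(409,195),.018),onz(T,(401,229),.018),onz(T,(407.5,157.5+0),.02))
E
python3 fit.py
```

```text
cam [0.48301932 0.01735889 1.64172173]
cam [0.07009062 1.2563202  1.02421147]
[0.57718959 0.11913384 0.148     ]
[ 0.57886003  0.11678686 -0.54215391] -31.063131070290527
[[0.5, -1.1], [2.7, -0.1], [-0.2, 0.2], [1.8, 0.8], [0.5, 2.3], [1.5, 0.3], [-1.8, 0.4], [-2.1, -0.5], [1.1, 0.6], [-1.9, 2.4]]
seal [[0.66451996 0.06518864 0.095     ]]
[0.91964471 0.26985785 0.018     ]
[0.87742995 0.15071769 0.018     ]
[0.72265588 0.20266414 0.018     ]
[0.76565814 0.32446844 0.018     ]
[0.82307224 0.23845065 0.018     ]
head [0.78351535 0.05414071 0.565     ]
head [ 0.75604542 -0.02088131  0.565     ]
head [ 0.70143847 -0.00240779  0.565     ]
head [0.73318764 0.07104204 0.565     ]
head [0.74295875 0.02573779 0.565     ]
mirror [ 0.59099291 -0.28950178  0.018     ] [ 0.47744646 -0.2582177   0.018     ] [ 0.71813484 -0.28912308  0.02      ]
```

```bash
cat >> h.py <<'E'
def st():
    o=robot.get_obs(); M=R.from_quat(o["tool_rot"]).as_matrix()
    print("t",round(o["time"],2),"p",o["position"].round(4),"F",o["ft_force"].round(1),"w",round(o["grip_width"],4),"q",o["q"].round(3)); print(M.round(4)); return o,M
def to(target,M=None,p=None):
    o=robot.get_obs(); M=R.from_quat(o["tool_rot"]).as_matrix() if M is None else M; p=o["position"] if p is None else p
    d=M.T@(np.array(target)-p)/0.1; print("tool-shift(units)",d.round(3),"rows>=",np.linalg.norm(d)/0.41)
    return d
E
python3 - <<'E'
from h import *
o,M=st()
to([0.575,0.11,0.32])
print(onz(eyes.camera_params("top"),(353,131),.08))
E
```

```text
t 0.15 p [ 0.2733 -0.5615  0.2468] F [ 0.4 -0.1 -0. ] w 0.0871 q [-1.296  0.528  1.434 -0.     1.181 -0.178]
[[-8.992e-01 -5.000e-04  4.375e-01]
 [-4.375e-01  1.700e-03 -8.992e-01]
 [-3.000e-04 -1.000e+00 -1.700e-03]]
tool-shift(units) [-5.651 -0.722 -4.719] rows>= 18.043182804677677
[ 0.8008619  -0.10269109  0.08      ]
```

play_rows:
  series:
    - [0,0,-0.12,0,0,0.038,0]
    - [0,0,-0.12,0,0,0.038,0]
    - [0,0,-0.12,0,0,0.038,0]
    - [0,0,-0.12,0,0,0.038,0]
    - [0,0,-0.12,0,0,0.038,0]
    - [0,0,-0.12,0,0,0.038,0]
    - [0,0,0,0,0,0,0]
  grip_force: 20

```text
time: 0.73
position: [0.2738, -0.5631, 0.3219]
tool_rot: [-0.094, -0.699, 0.702, 0.093]
ft_force: [-0.3, -1.2, -0.7]
grip_width: 0.0482
```

Run:
```python
from h import *
o,M=st()
to([0.53,0.02,0.33])
```

```text
t 0.73 p [ 0.2738 -0.5631  0.3219] F [-0.3 -1.2 -0.7] w 0.0482 q [-1.296  0.456  1.342  0.     1.338  0.54 ]
[[-0.965   0.0013 -0.2624]
 [ 0.2624 -0.0046 -0.965 ]
 [-0.0025 -1.      0.0041]]
tool-shift(units) [-0.942 -0.104 -6.299] rows>= 15.536156297601085
```

play_rows:
  series:
    - [0,-0.059,0,-0.39,0,0,0]
    - [0,-0.059,0,-0.39,0,0,0]
    - [0,-0.059,0,-0.39,0,0,0]
    - [0,-0.059,0,-0.39,0,0,0]
    - [0,-0.059,0,-0.39,0,0,0]
    - [0,-0.059,0,-0.39,0,0,0]
    - [0,-0.059,0,-0.39,0,0,0]
    - [0,-0.059,0,-0.39,0,0,0]
    - [0,-0.059,0,-0.39,0,0,0]
    - [0,-0.059,0,-0.39,0,0,0]
    - [0,-0.059,0,-0.39,0,0,0]
    - [0,-0.059,0,-0.39,0,0,0]

```text
time: 1.73
position: [0.4636, -0.1265, 0.3189]
tool_rot: [0.091, 0.701, -0.701, -0.092]
ft_force: [0.7, 0.4, -0.0]
grip_width: 0.0007
```

play_rows:
  series:
    - [0,-0.059,0,-0.39,0,0,0]
    - [0,-0.059,0,-0.39,0,0,0]
    - [0,-0.059,0,-0.39,0,0,0]
    - [0,-0.059,0,-0.39,0,0,0]
    - [0,0,0,0,0,0,0]
    - [0,0,0,0,0,0,0]

```text
time: 2.23
position: [0.527, 0.018, 0.3186]
tool_rot: [-0.09, -0.701, 0.701, 0.091]
ft_force: [0.2, -0.9, -0.8]
grip_width: 0.0005
```

Run:
```python
from h import *
o,M=st()
np.save("wp1.npy",eyes.camera_params("wrist"),allow_pickle=True)
im=eyes.camera("wrist")[:,:,::-1]; cv2.imwrite("pics/w1.png",im)
P=eyes.camera_params("wrist"); Rm=cv2.Rodrigues(P["rvec"])[0]; print("cam",-Rm.T@P["tvec"],Rm[2])
im=eyes.camera("side")[:,:,::-1]; cv2.imwrite("pics/s1.png",im)
```

```text
t 2.23 p [0.527  0.018  0.3186] F [ 0.2 -0.9 -0.8] w 0.0005 q [-0.178  0.315  1.585 -0.     1.244  1.649]
[[-9.673e-01 -1.600e-03 -2.534e-01]
 [ 2.534e-01  0.000e+00 -9.673e-01]
 [ 1.600e-03 -1.000e+00  4.000e-04]]
cam [ 0.59561107 -0.00182178  0.45541274] [-0.25033873  0.06629274 -0.96588601]
```

View pics/w1.png

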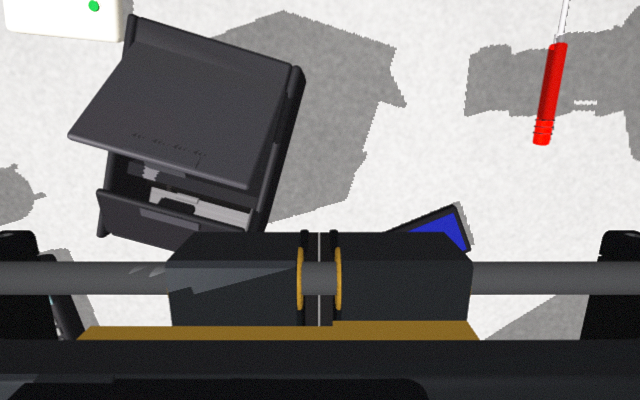

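View pics/s1.png

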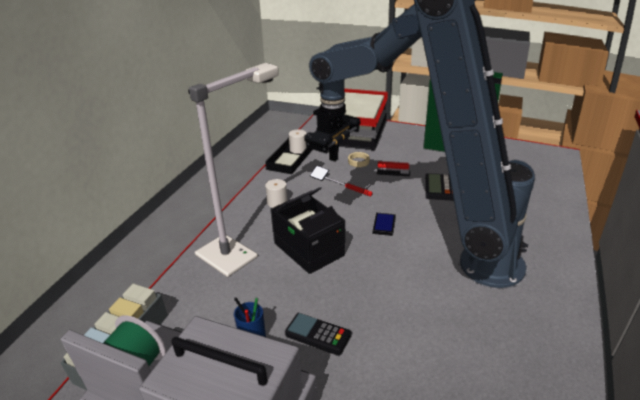

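Run:
```python
from h import *
t=cv2.imread("pics/w1.png")
crop(t,50,0,330,250,3,"w1A.png")
```

```text
(no output)
```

View pics/w1A.png

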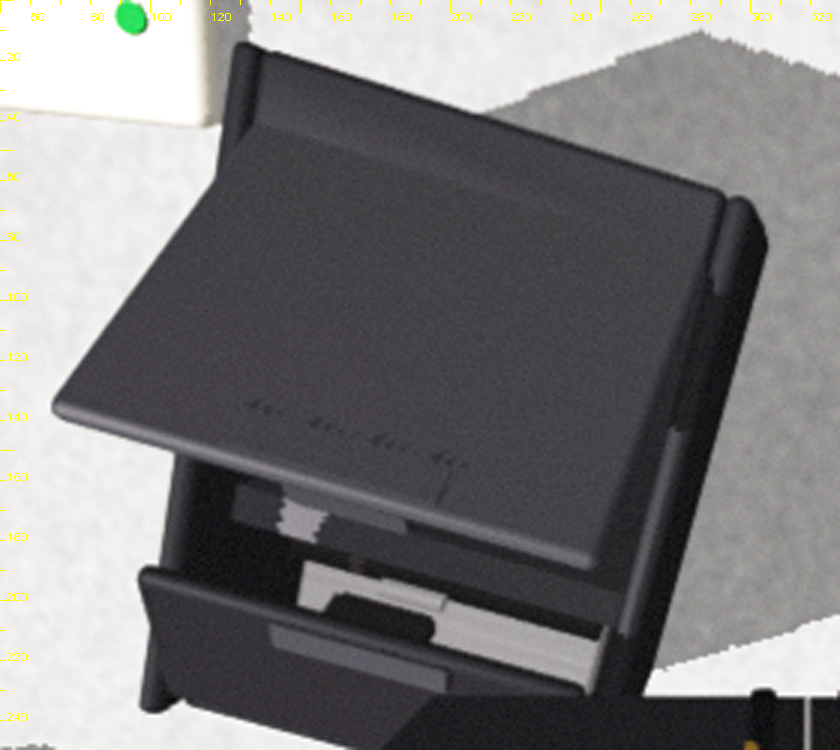

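```bash
cat > fit2.py <<'E'
from fit import *
Wp=np.load("wp1.npy",allow_pickle=True).item()
h=.1; w=.0725
def model(q):
    p=q[:3]; tr,tc,hr,hc=q[3:7]
    re=[hr-.104*np.cos(tr)+.007*np.sin(tr), .141+.104*np.sin(tr)+.007*np.cos(tr)]
    ce=[hc+.056*np.cos(tc)-.007*np.sin(tc), .141+.056*np.sin(tc)+.007*np.cos(tc)]
    return p,re,ce
def obs(q):
    p,re,ce=model(q)
    return [(T,[h,w,.148],(281,161),1),(T,[h,-w,.148],(319.5,183),1),(T,[-h,w,.137],(250,216),1),(T,[-h,-w,.137],(288.5,238.5),1),
     (S,[-h,w,0],(308.5,273),1),(S,[-h,-w,0],(343.5,255.5),1),(S,[h,w,0],(275,243.5),1),
     (Wp,[h,w,.148],(130,14),1),(Wp,[h,-w,.148],(300,66),1),
     (Wp,[re[0],.064,re[1]],(68,136),1),(Wp,[re[0],-.064,re[1]],(247,187.5),1),
     (Wp,[ce[0],.064,ce[1]],(98,190),1),(Wp,[ce[0],-.064,ce[1]],(244,230.5),1),
     (S,[re[0],-.064,re[1]],(321,187.5),1)]
def f(q): return np.concatenate([(proj(P,W(q[:3],X))-np.array(uv)).ravel()*k for P,X,uv,k in obs(q)]+[np.array([(q[5]-.092)/.002,(q[6]+.092)/.002])])
r=least_squares(f,[.58,.117,-.54,.55,.5,.092,-.092],loss="soft_l1")
print(r.x.round(4),np.degrees(r.x[2]))
for (P,X,uv,k),e in zip(obs(r.x),r.fun[:-2].reshape(-1,2).round(1)): print("TSW"[[id(T),id(S),id(Wp)].index(id(P))],uv,e)
p,re,ce=model(r.x); print("edges printer",re,ce)
print("seal",W(p,[h,0,.095]),"Rdir",W([0,0,p[2]],[1,0,0]))
np.save("pr.npy",p)
E
python3 fit2.py
```

```text
cam [0.48301932 0.01735889 1.64172173]
cam [0.07009062 1.2563202  1.02421147]
[ 0.579   0.1211 -0.5438  0.675   0.3586  0.0846 -0.0932] -31.157469100017128
T (281, 161) [-0.8 -1.1]
T (319.5, 183) [ 1.3 -0.1]
T (250, 216) [-1.6  0.1]
T (288.5, 238.5) [0.4 0.8]
S (308.5, 273) [-0.1  3.2]
S (343.5, 255.5) [1.  1.2]
S (275, 243.5) [-2.4  1.2]
W (130, 14) [-5.2 -0.8]
W (300, 66) [0.4 1.9]
W (68, 136) [ 0.  -0.1]
W (247, 187.5) [ 2.2 -0. ]
W (98, 190) [-0.5 -0.2]
W (244, 230.5) [1.1 0. ]
S (321, 187.5) [-0.8  0.8]
edges printer [np.float64(0.007814462947911473), np.float64(0.2114566892553579)] [np.float64(-0.04320729436284649), np.float64(0.16720974390610155)]
seal [[0.66454858 0.0693264  0.095     ]] Rdir [[ 0.85574856 -0.51739193  0.        ]]
```

Run:
```python
from fit import *
p=np.load("pr.npy"); X=W(p,[.008,0,.315])[0]; print(X); to(X); X2=W(p,[-.055,0,.2])[0]; to(X2,p=X)
```

```text
cam [0.48301932 0.01735889 1.64172173]
cam [0.07009062 1.2563202  1.02421147]
[0.58581971 0.11692646 0.315     ]
tool-shift(units) [-0.312  0.036 -1.132] rows>= 2.865108592254688
tool-shift(units) [ 0.603  1.151 -0.176] rows>= 3.1981925293962936
```

play_rows:
  series:
    - [0,-0.078,0.009,-0.283,0,0,0]
    - [0,-0.078,0.009,-0.283,0,0,0]
    - [0,-0.078,0.009,-0.283,0,0,0]
    - [0,-0.078,0.009,-0.283,0,0,0]
    - [0,0,0.3,0,0,0,0]
    - [0,0,0.3,0,0,0,0]
    - [0,0,0.1,0,0,0,0]
    - [0,0,0.1,0,0,0,0]
    - [0,0,0.1,0,0,0,0]
    - [0,0,0.1,0,0,0,0]
    - [0,0,0.1,0,0,0,0]

```text
time: 3.25
position: [0.5878, 0.1163, 0.2063]
tool_rot: [0.094, 0.701, -0.701, -0.092]
ft_force: [-0.2, 0.3, 0.7]
grip_width: 0.0002
```

Run:
```python
from fit import *
o,M=st(); p=np.load("pr.npy"); to(W(p,[.008,0,.17])[0])
im=eyes.camera("wrist")[:,:,::-1]; cv2.imwrite("pics/w2.png",im)
im=eyes.camera("side")[:,:,::-1]; crop(im,230,100,390,280,4,"s2.png")
```

```text
cam [0.48301932 0.01735889 1.64172173]
cam [0.07009062 1.2563202  1.02421147]
t 3.25 p [0.5878 0.1163 0.2063] F [-0.2  0.3  0.7] w 0.0002 q [ 0.009  0.541  1.543 -0.     1.055  1.844]
[[-9.652e-01  3.100e-03 -2.613e-01]
 [ 2.613e-01 -1.000e-04 -9.652e-01]
 [-3.000e-03 -1.000e+00 -7.000e-04]]
tool-shift(units) [ 0.022  0.363 -0.001] rows>= 0.8869256353910057
```

View pics/w2.png

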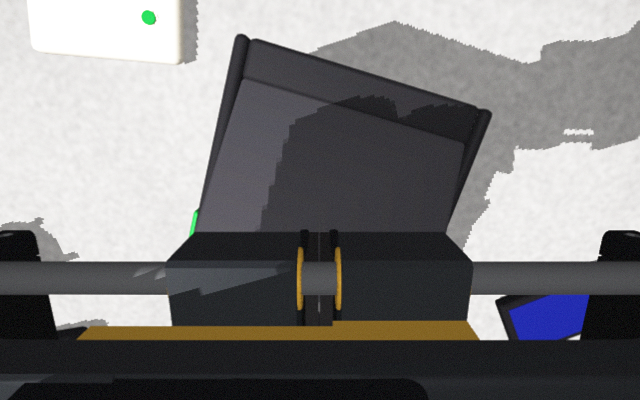

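View pics/s2.png

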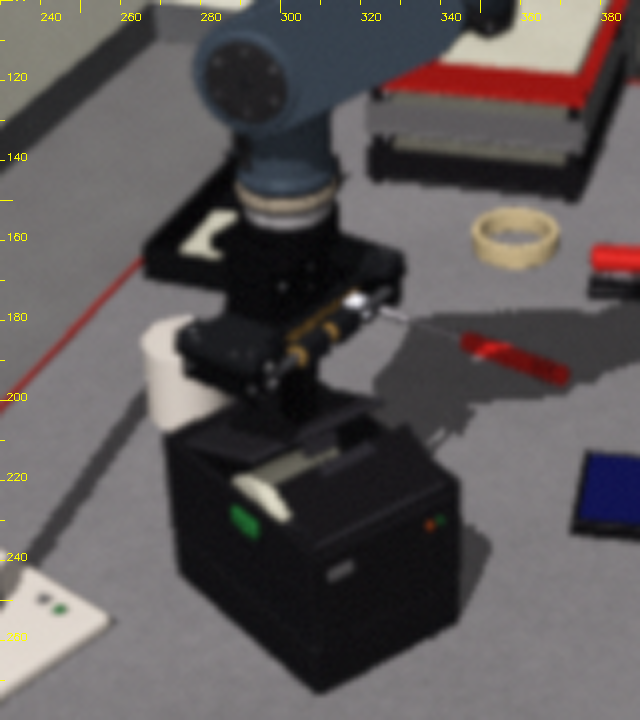

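play_rows:
  series:
    - [0,0.004,0.07,0,0,0,0]
    - [0,0.004,0.07,0,0,0,0]
    - [0,0.004,0.07,0,0,0,0]
    - [0,0.004,0.06,0,0,0,0]
    - [0,0.004,0.05,0,0,0,0]
    - [0,0,0.04,0,0,0,0]
    - [0,0,0,0,0,0,0]

```text
time: 3.93
position: [0.5846, 0.1181, 0.1726]
tool_rot: [0.093, 0.701, -0.701, -0.093]
ft_force: [-5.7, 0.5, 17.0]
grip_width: 0.0003
```

play_rows:
  series:
    - [0,0,-0.25,0,0,0,0]
    - [0,0,-0.2,0,0,0,0]
    - [0,0.2,0,-0.06,0,0,0]
    - [0,0.2,0,-0.06,0,0,0]
    - [0,0.2,0,-0.06,0,0,0]
    - [0,0,0,0,0,0,0]

```text
time: 4.43
position: [0.5271, 0.1522, 0.2143]
tool_rot: [-0.09, -0.701, 0.701, 0.094]
ft_force: [-0.4, -0.4, -0.5]
grip_width: 0.0007
```

Run:
```python
from fit import *
o,M=st(); p=np.load("pr.npy"); to(W(p,[-.055,0,.17])[0])
im=eyes.camera("wrist")[:,:,::-1]; cv2.imwrite("pics/w3.png",im)
im=eyes.camera("side")[:,:,::-1]; crop(im,230,150,390,280,5,"s3.png")
```

```text
cam [0.48301932 0.01735889 1.64172173]
cam [0.07009062 1.2563202  1.02421147]
t 4.43 p [0.5271 0.1522 0.2143] F [-0.4 -0.4 -0.5] w 0.0007 q [7.700e-02 4.700e-01 1.657e+00 1.000e-03 1.020e+00 1.909e+00]
[[-9.660e-01 -5.500e-03 -2.583e-01]
 [ 2.583e-01  4.000e-04 -9.661e-01]
 [ 5.400e-03 -1.000e+00  1.000e-03]]
tool-shift(units) [-0.056  0.443  0.013] rows>= 1.0891462414964217
```

View pics/w3.png

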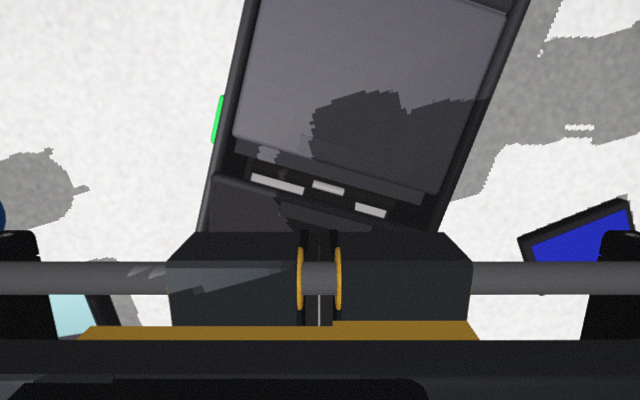

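View pics/s3.png

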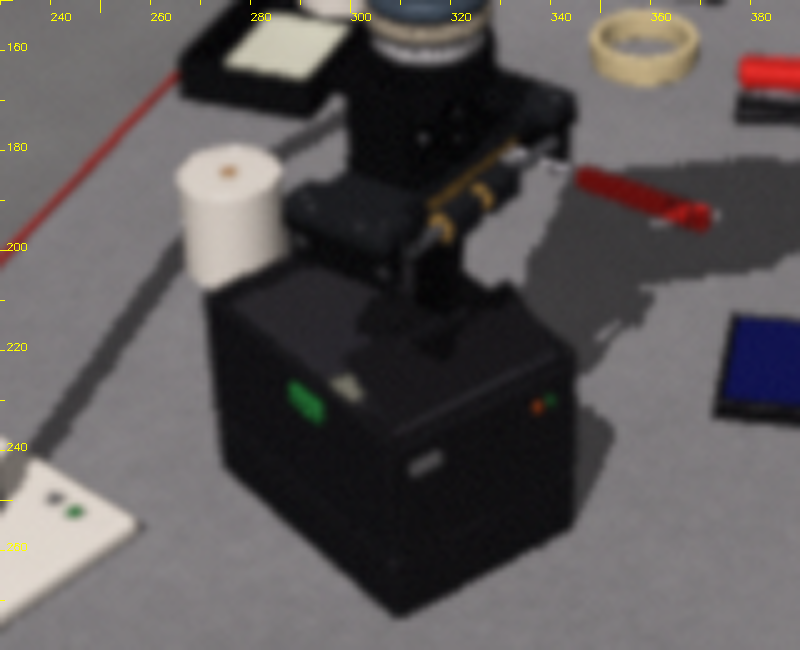

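Roll cover now looks flush (edge line from (233,135) to (440,195) in the wrist view). Now the cutter cover.

play_rows:
  series:
    - [0,-0.028,0.08,0,0,0,0]
    - [0,-0.028,0.08,0,0,0,0]
    - [0,0,0.07,0,0,0,0]
    - [0,0,0.06,0,0,0,0]
    - [0,0,0.06,0,0,0,0]
    - [0,0,0.05,0,0,0,0]
    - [0,0,0.04,0,0,0,0]
    - [0,0,0,0,0,0,0]

```text
time: 5.2
position: [0.5386, 0.1483, 0.1726]
tool_rot: [-0.094, -0.701, 0.701, 0.092]
ft_force: [0.1, -2.1, 11.7]
grip_width: 0.0006
```

play_rows:
  series:
    - [0,0,0.04,0,0,0,0]
    - [0,0,0,0,0,0,0]
    - [0,0,-0.3,0,0,0,0]
    - [0,0.1,-0.35,0.2,0,0,0]
    - [0,0.1,-0.35,0.35,0,0,0]
    - [0,0.1,-0.35,0.35,0,0,0]
    - [0,0,0,0,0,0,0]

```text
time: 5.78
position: [0.491, 0.0781, 0.2941]
tool_rot: [-0.096, -0.7, 0.701, 0.091]
ft_force: [0.6, -0.1, 0.6]
grip_width: 0.0006
```

Run:
```python
from fit import *
o,M=st()
np.save("wp4.npy",eyes.camera_params("wrist"),allow_pickle=True)
im=eyes.camera("wrist")[:,:,::-1]; cv2.imwrite("pics/w4.png",im)
im=eyes.camera("side")[:,:,::-1]; crop(im,230,150,390,280,5,"s4.png")
```

```text
cam [0.48301932 0.01735889 1.64172173]
cam [0.07009062 1.2563202  1.02421147]
t 5.78 p [0.491  0.0781 0.2941] F [ 0.6 -0.1  0.6] w 0.0006 q [-0.066  0.294  1.692 -0.002  1.149  1.771]
[[-9.649e-01  6.300e-03 -2.627e-01]
 [ 2.627e-01 -2.200e-03 -9.649e-01]
 [-6.700e-03 -1.000e+00  5.000e-04]]
```

View pics/w4.png

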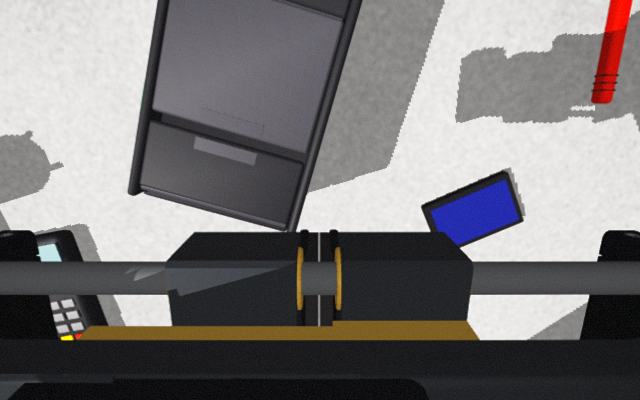

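View pics/s4.png

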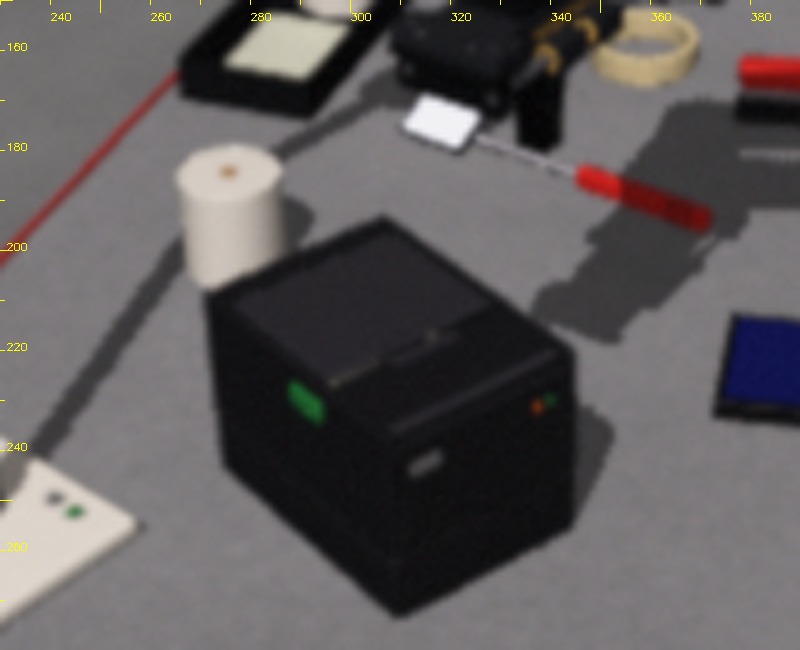

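Run:
```python
from fit import *
im=cv2.imread("pics/w4.png"); crop(im,110,0,360,240,3,"w4A.png")
im=cv2.imread("pics/s4.png"); cv2.imwrite("pics/s4b.png",cv2.convertScaleAbs(im[180:480,180:600],alpha=2.5,beta=0))
```

```text
cam [0.48301932 0.01735889 1.64172173]
cam [0.07009062 1.2563202  1.02421147]
```

View pics/w4A.png

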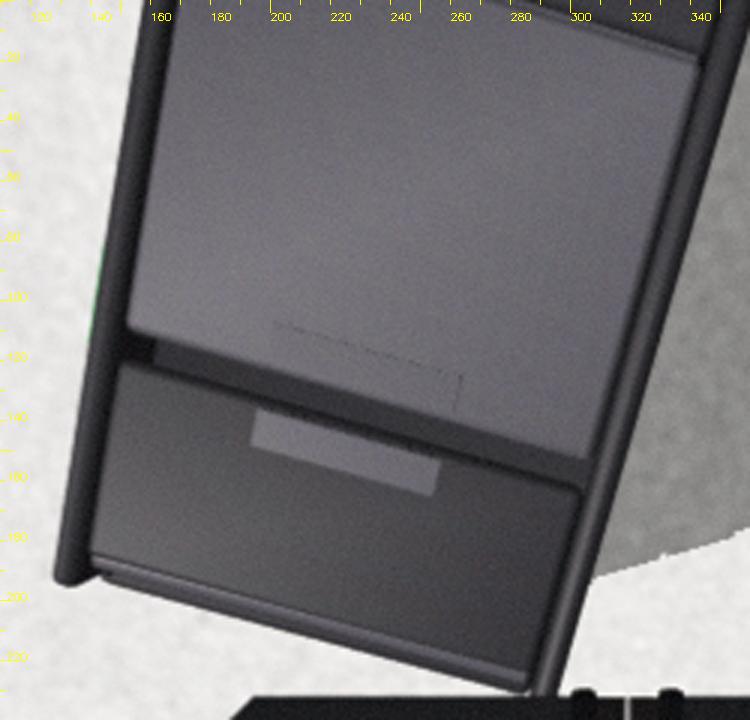

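View pics/s4b.png

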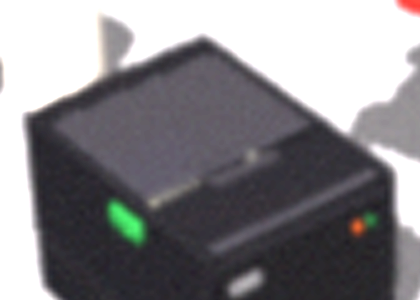

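Run:
```python
from fit import *
Wp=np.load("wp4.npy",allow_pickle=True).item()
p=np.load("pr.npy")
def inv(X):
    c,s=np.cos(p[2]),np.sin(p[2]); d=X-np.r_[p[:2],0]; return [c*d[0]+s*d[1],-s*d[0]+c*d[1]]
for uv in [(153,109),(305,153),(150,121),(303,163),(130,194),(344,21)]:
    print(uv,np.round(inv(onz(Wp,uv,.148)),4))
# mirror via wrist and top
print(onz(Wp,(601,102),.018), onz(T,(401,229),.018))
o,M=st()
# target to view mirror:
```

```text
cam [0.48301932 0.01735889 1.64172173]
cam [0.07009062 1.2563202  1.02421147]
(153, 109) [-0.0229  0.061 ]
(305, 153) [-0.0234 -0.0624]
(150, 121) [-0.0327  0.0618]
(303, 163) [-0.0317 -0.063 ]
(130, 194) [-0.0962  0.0683]
(344, 21) [ 0.0782 -0.0641]
[ 0.47979192 -0.25131959  0.018     ] [ 0.47744646 -0.2582177   0.018     ]
t 5.88 p [0.491  0.0804 0.2903] F [-0.6  0.5 -0.1] w 0.0009 q [-6.300e-02  3.010e-01  1.693e+00  1.000e-03  1.146e+00  1.773e+00]
[[-9.649e-01  1.800e-03 -2.625e-01]
 [ 2.625e-01  5.000e-04 -9.649e-01]
 [-1.600e-03 -1.000e+00 -1.000e-03]]
```

Run:
```python
from h import *
to([.50,-.265,.26])
```

```text
tool-shift(units) [-0.993  0.302  3.31 ] rows>= 8.460529849216567
```

play_rows:
  series:
    - [0.6,-0.11,0.033,0.367,0,0,0]
    - [0.6,-0.11,0.033,0.367,0,0,0]
    - [0.6,-0.11,0.033,0.367,0,0,0]
    - [0.6,-0.11,0.033,0.367,0,0,0]
    - [0.6,-0.11,0.033,0.367,0,0,0]
    - [0.6,-0.11,0.033,0.367,0,0,0]
    - [0.6,-0.11,0.033,0.367,0,0,0]
    - [0.6,-0.11,0.033,0.367,0,0,0]
    - [0.6,-0.11,0.033,0.367,0,0,0]
    - [0.6,0,0,0,0,0,0]
    - [0.6,0,0,0,0,0,0]

```text
time: 6.8
position: [0.5005, -0.2647, 0.2571]
tool_rot: [0.093, 0.702, -0.7, -0.095]
ft_force: [0.2, 1.1, 0.3]
grip_width: 0.0512
```

Run:
```python
from h import *
o,M=st()
P=eyes.camera_params("wrist"); np.save("wp5.npy",P,allow_pickle=True)
im=eyes.camera("wrist")[:,:,::-1]; cv2.imwrite("pics/w5.png",im)
```

```text
t 6.8 p [ 0.5005 -0.2647  0.2571] F [0.2 1.1 0.3] w 0.0512 q [-6.840e-01  4.390e-01  1.569e+00  1.000e-03  1.139e+00  1.153e+00]
[[-0.9647 -0.0031 -0.2632]
 [ 0.2632  0.0035 -0.9647]
 [ 0.0039 -1.     -0.0025]]
```

View pics/w5.png

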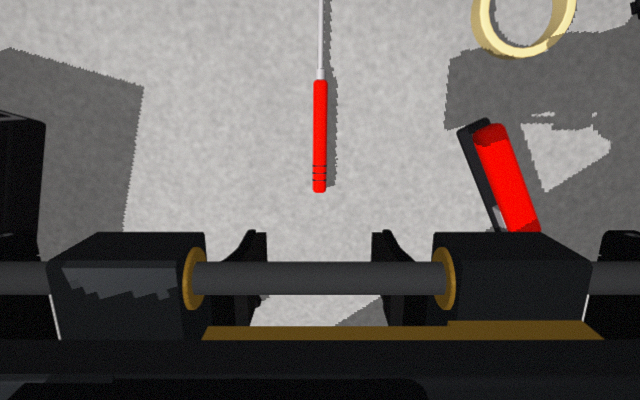

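Run:
```python
from h import *
P=np.load("wp5.npy",allow_pickle=True).item()
im=cv2.imread("pics/w5.png"); crop(im,270,0,370,200,4,"w5A.png")
a=onz(P,(320,80),.018);b=onz(P,(319.3,191.5),.018); print(a,b,np.linalg.norm(a-b))
a=onz(P,(320,80),.018);b=onz(P,(319.3,189),.018); print(a,b,np.linalg.norm(a-b))
d=(a-b)/np.linalg.norm(a-b); print(np.degrees(np.arctan2(d[1],d[0])))
print((a+b)/2+.035*d)
```

```text
[ 0.59067708 -0.28984446  0.018     ] [ 0.47843481 -0.25862143  0.018     ] 0.11650409756950163
[ 0.59067708 -0.28984446  0.018     ] [ 0.48116315 -0.2593625   0.018     ] 0.1136769593064811
-15.553938826403888
[ 0.56963836 -0.28398857  0.018     ]
```

View pics/w5A.png

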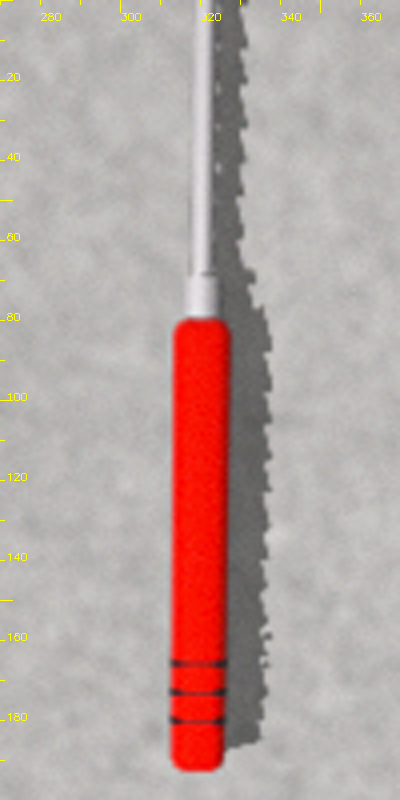

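Run:
```python
from fit import *
s=cv2.imread("pics/side0.png"); crop(s,235,55,290,95,14,"sL.png")
for X in ([.743,.011,.515],[.745,.0255,.515],[.743,.011,.520],[.745,.0255,.52]): print(X,proj(S,X),proj(T,X))
print(onz(S,(224.5,248),.018))
to([.568,-.283,.029])
```

```text
cam [0.48301932 0.01735889 1.64172173]
cam [0.07009062 1.2563202  1.02421147]
[0.743, 0.011, 0.515] [[264.40056324  83.19174347]] [[318.54810652 119.03439918]]
[0.745, 0.0255, 0.515] [[261.608926    84.76810614]] [[312.37392755 118.36249886]]
[0.743, 0.011, 0.52] [[264.26578116  81.60688792]] [[318.54697422 118.55171132]]
[0.745, 0.0255, 0.52] [[261.4683054   83.17383091]] [[312.34591562 117.87697654]]
[0.83339882 0.22015277 0.018     ]
tool-shift(units) [-0.716  2.282  0.023] rows>= 5.832770697018948
```

View pics/sL.png

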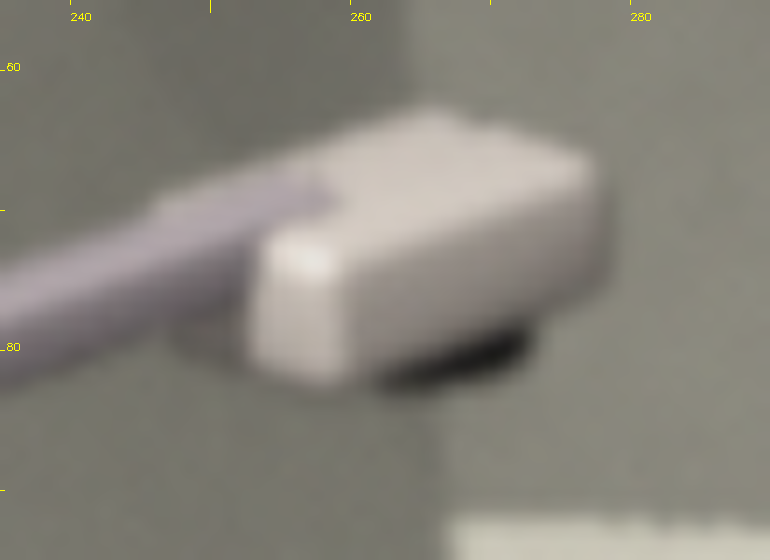

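```bash
cat > fit3.py <<'E'
from fit import *
bx,by=.085,.065
def run(h0,ztop,useT=True,useS=True):
    obs=[]
    if useT: obs+=[(T,[bx,.24+by,.018],(241.5,103.5)),(T,[bx,.24-by,.018],(276.8,114.5)),(T,[-bx,.24-by,.018],(261,160)),(T,[-bx,.24+by,.018],(226,148.5))]
    if useS: obs+=[(S,[bx,.24+by,.018],(194.5,253)),(S,[-bx,.24-by,.018],(257,255)),(S,[-bx,.24+by,.018],(227,274.5))]
    return fit(obs,[.743,.011,-.33])
d=run(0,.56); 
d1=run(0,.56,True,False); d2=run(0,.56,False,True)
for P in (T,S):
    print("lens",proj(P,W(d,[0,0,.515])), "post foot", proj(P,W(d,[0,.24,.018])),"post top",proj(P,W(d,[0,.24,.564])))
    for y in (.03,-.0425,-.055): print([proj(P,W(d,[sx*.03,y,.556])).round(1).tolist() for sx in (1,-1)],[proj(P,W(d,[sx*.03,y,.52])).round(1).tolist() for sx in (1,-1)])
np.save("dc.npy",d)
E
python3 fit3.py
python3 - <<'E'
from h import *
s=cv2.imread("pics/s4.png"); 
s=cv2.imread("pics/side0.png"); crop(s,185,230,265,285,10,"sM.png"); 
t=cv2.imread("pics/top0.png"); crop(t,220,65,340,165,6,"tM.png")
E
```

```text
cam [0.48301932 0.01735889 1.64172173]
cam [0.07009062 1.2563202  1.02421147]
[ 0.73830558  0.01323755 -0.34752906] -19.911948131104865
[[-0.4, -0.7], [0.3, -0.1], [-0.2, 1.4], [-1.3, 1.0], [-1.1, -1.5], [0.6, -1.9], [-0.2, -0.4]]
[ 0.74014138  0.01188063 -0.34588664] -19.817844500925222
[[-0.1, -1.1], [0.6, -0.6], [0.2, 0.9], [-0.9, 0.6]]
[ 0.73180816  0.01895614 -0.3573908 ] -20.476984683866903
[[-0.8, -0.6], [1.1, -0.4], [-0.1, 1.0]]
lens [[317.65167348 121.01430157]] post foot [[250.88329723 131.88246848]] post top [[217.87111103  84.175437  ]]
[[[309.3, 100.7]], [[300.9, 125.2]]] [[[309.6, 104.7]], [[301.4, 128.5]]]
[[[339.5, 110.5]], [[331.2, 135.2]]] [[[338.8, 114.3]], [[330.9, 138.2]]]
[[[344.7, 112.2]], [[336.5, 136.9]]] [[[343.9, 115.9]], [[335.9, 139.8]]]
lens [[265.46652906  83.59308789]] post foot [[225.16107658 252.326134  ]] post top [[198.29778859  92.19927593]]
[[[250.0, 71.3]], [[263.9, 75.2]]] [[[251.1, 82.8]], [[264.9, 87.0]]]
[[[267.8, 64.8]], [[281.7, 68.5]]] [[[268.7, 76.1]], [[282.5, 80.1]]]
[[[270.7, 63.8]], [[284.7, 67.4]]] [[[271.6, 75.0]], [[285.4, 78.9]]]
```

View pics/sM.png

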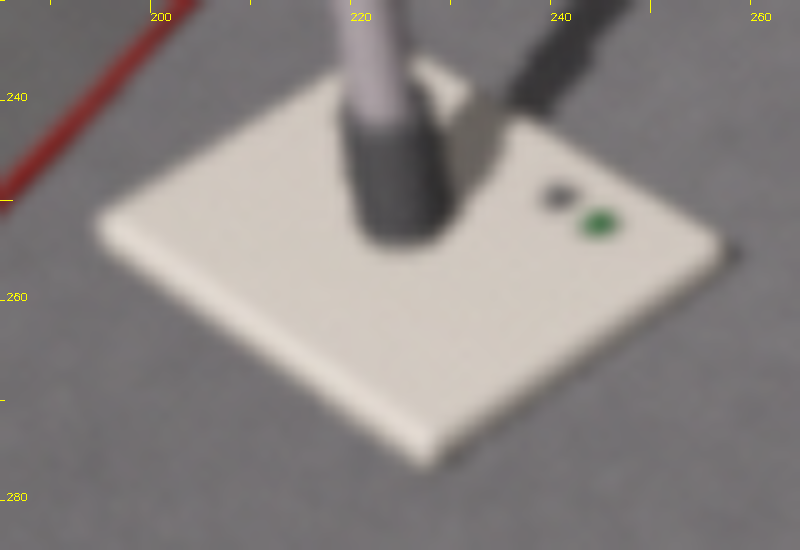

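View pics/tM.png

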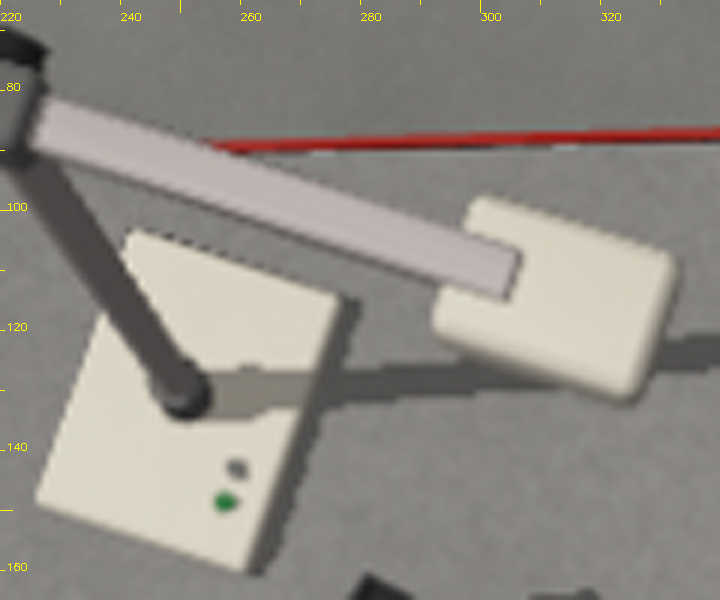

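play_rows:
  series:
    - [0.6,-0.24,0.05,0.01,0,0,0]
    - [0.6,-0.24,0.05,0.01,0,0,0]
    - [0.6,-0.24,0.05,0,0,0,0]
    - [0.6,0,0.35,0,0,0,0]
    - [0.6,0,0.35,0,0,0,0]
    - [0.6,0,0.35,0,0,0,0]
    - [0.6,0,0.35,0,0,0,0]
    - [0.6,0,0.25,0,0,0,0]
    - [0.6,0,0,0,0,0,0]

```text
time: 7.6
position: [0.566, -0.2788, 0.0735]
tool_rot: [0.087, 0.704, -0.698, -0.096]
ft_force: [-0.4, 0.3, -0.5]
grip_width: 0.0523
```

Run:
```python
from h import *
ps=[]
for i in range(1): o,M=st(); to([.568,-.283,.029])
im=eyes.camera("wrist")[:,:,::-1]; cv2.imwrite("pics/w6.png",im); st(); to([.568,-.283,.029])
im=eyes.camera("side")[:,:,::-1]; crop(im,280,130,440,230,5,"s6.png"); st(); to([.568,-.283,.029])
```

```text
t 7.6 p [ 0.566  -0.2788  0.0735] F [-0.4  0.3 -0.5] w 0.0523 q [-6.350e-01  7.640e-01  1.529e+00  1.000e-03  8.630e-01  1.196e+00]
[[-0.9661 -0.0116 -0.258 ]
 [ 0.2579  0.0091 -0.9661]
 [ 0.0135 -0.9999 -0.0058]]
tool-shift(units) [-0.036  0.444  0.038] rows>= 1.0903154137265427
t 7.65 p [ 0.5677 -0.2803  0.0764] F [-0.6 -0.4  1.1] w 0.0525 q [-6.350e-01  7.610e-01  1.526e+00  1.000e-03  8.640e-01  1.196e+00]
[[-0.9661 -0.0074 -0.2581]
 [ 0.2581  0.006  -0.9661]
 [ 0.0087 -1.     -0.0039]]
tool-shift(units) [-0.014  0.474  0.027] rows>= 1.1587793018067627
t 7.7 p [ 0.5694 -0.282   0.0789] F [0.4 0.  0.7] w 0.0523 q [-0.636  0.758  1.524  0.     0.864  1.196]
[[-0.966  -0.0028 -0.2585]
 [ 0.2585  0.0025 -0.966 ]
 [ 0.0033 -1.     -0.0017]]
tool-shift(units) [0.009 0.499 0.014] rows>= 1.2184509127272032
```

View pics/w6.png

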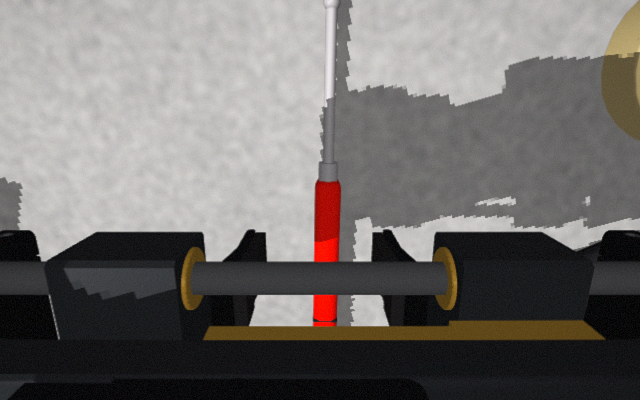

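View pics/s6.png

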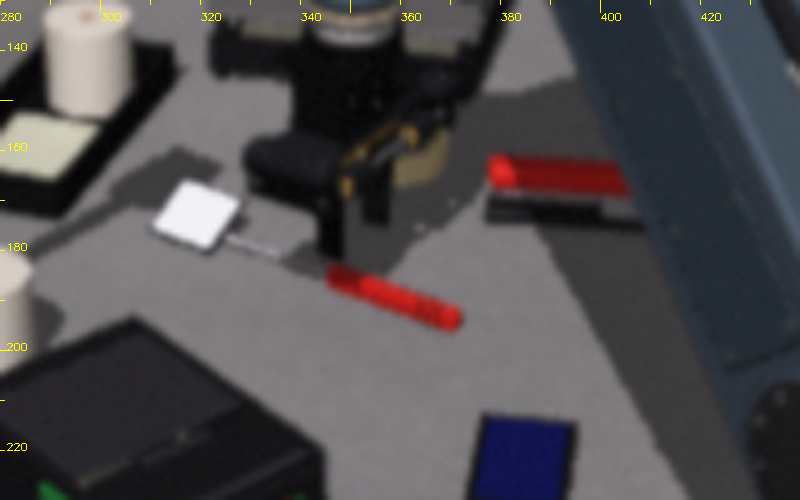

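play_rows:
  series:
    - [0.6,0,0.2,0,0,0,0]
    - [0.6,0,0.15,0,0,0,0]
    - [0.6,0,0.08,0.01,0,0,0]
    - [0.6,0,0,0,0,0,0]
    - [0.6,0,0,0,0,0,0]
    - [0.6,0,0,0,0,0,0]

```text
time: 8.2
position: [0.5705, -0.2859, 0.0388]
tool_rot: [-0.094, -0.7, 0.701, 0.092]
ft_force: [-1.0, 0.1, -0.6]
grip_width: 0.0521
```

Run:
```python
from h import *
st(); to([.568,-.283,.029])
P=eyes.camera_params("wrist"); np.save("wp7.npy",P,allow_pickle=True)
im=eyes.camera("wrist")[:,:,::-1]; cv2.imwrite("pics/w7.png",im); st(); to([.568,-.283,.029])
```

```text
t 8.2 p [ 0.5705 -0.2859  0.0388] F [-1.   0.1 -0.6] w 0.0521 q [-0.639  0.819  1.532  0.     0.787  1.195]
[[-0.9655  0.0025 -0.2602]
 [ 0.2602 -0.0017 -0.9655]
 [-0.0028 -1.      0.001 ]]
tool-shift(units) [ 0.031  0.097 -0.021] rows>= 0.2549553740201545
t 8.25 p [ 0.5704 -0.2859  0.0387] F [-0.2  0.2 -0. ] w 0.0523 q [-0.64   0.819  1.533  0.     0.787  1.195]
[[-0.9655  0.0024 -0.2604]
 [ 0.2604 -0.0017 -0.9655]
 [-0.0028 -1.      0.001 ]]
tool-shift(units) [ 0.031  0.097 -0.022] rows>= 0.25345222137976003
```

View pics/w7.png

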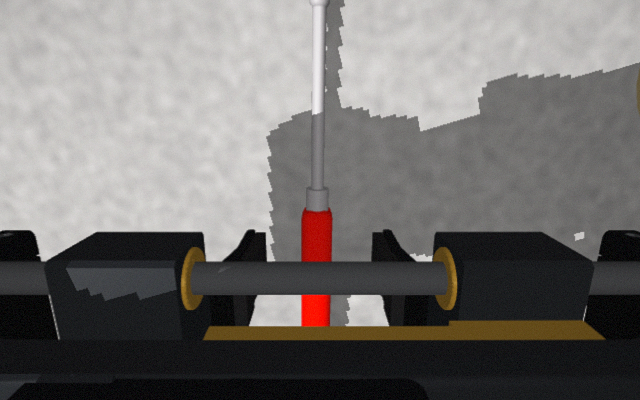

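Run:
```python
from h import *
P=np.load("wp7.npy",allow_pickle=True).item()
a=onz(P,(316.5,208),.016); b=onz(P,(317.5,10),.012); print(a,b)
d=np.array([.9632,-.2689,0]); print("grip est",a-.025*d, np.degrees(np.arctan2(*(b-a)[[1,0]])))
```

```text
[ 0.59356544 -0.29114179  0.016     ] [ 0.67643133 -0.31396712  0.012     ]
grip est [ 0.56948544 -0.28441929  0.016     ] -15.400172085742946
```

play_rows:
  series:
    - [0.6,0.02,0.05,-0.02,0,0,0]
    - [0.6,0,0.05,0,0,0,0]
    - [0.6,0,0,0,0,0,0]
    - [0,0,0,0,0,0,0]
    - [0,0,0,0,0,0,0]
    - [0,0,0,0,0,0,0]
    - [0,0,0,0,0,0,0]
    - [0,0,0,0,0,0,0]
  grip_force: 30

```text
time: 8.92
position: [0.5681, -0.283, 0.0271]
tool_rot: [-0.093, -0.701, 0.701, 0.093]
ft_force: [0.7, -1.3, -0.2]
grip_width: 0.0265
```

play_rows:
  series:
    - [0,0,0,0,0,0,0]
    - [0,0,0,0,0,0,0]
    - [0,0,0,0,0,0,0]
    - [0,0,0,0,0,0,0]

```text
time: 9.25
position: [0.5681, -0.283, 0.0271]
tool_rot: [-0.093, -0.701, 0.701, 0.093]
ft_force: [0.1, 0.3, 0.3]
grip_width: 0.0147
```

play_rows:
  series:
    - [0,0,-0.1,0,0,0,0]
    - [0,0,-0.2,0,0,0,0]
    - [0,0,-0.3,0,0,0,0]
    - [0,0,-0.35,0,0,0,0]
    - [0,0,-0.35,0,0,0,0]
    - [0,0,-0.35,0,0,0,0]
    - [0,0,-0.35,0,0,0,0]
    - [0,0,-0.3,0,0,0,0]
    - [0,0,-0.2,0,0,0,0]
    - [0,0,-0.1,0,0,0,0]
    - [0,0,0,0,0,0,0]
    - [0,0,0,0,0,0,0]

```text
time: 10.25
position: [0.5674, -0.2825, 0.2866]
tool_rot: [0.093, 0.701, -0.701, -0.093]
ft_force: [0.2, -0.2, -1.8]
grip_width: 0.0147
```

Run:
```python
from h import *
st()
P=eyes.camera_params("wrist"); np.save("wp8.npy",P,allow_pickle=True)
im=eyes.camera("wrist")[:,:,::-1]; cv2.imwrite("pics/w8.png",im)
im=eyes.camera("side")[:,:,::-1]; crop(im,240,60,440,210,4,"s8.png"); st()
```

```text
t 10.25 p [ 0.5674 -0.2825  0.2866] F [ 0.2 -0.2 -1.8] w 0.0147 q [-0.638  0.501  1.364  0.     1.278  1.196]
[[-9.655e-01 -7.000e-04 -2.605e-01]
 [ 2.605e-01  6.000e-04 -9.655e-01]
 [ 8.000e-04 -1.000e+00 -4.000e-04]]
t 10.35 p [ 0.5668 -0.2821  0.2847] F [ 0.1  0.5 -1.8] w 0.0146 q [-0.638  0.504  1.365  0.     1.278  1.196]
[[-0.9655 -0.0038 -0.2605]
 [ 0.2605  0.0028 -0.9655]
 [ 0.0044 -1.     -0.0017]]
```

View pics/w8.png

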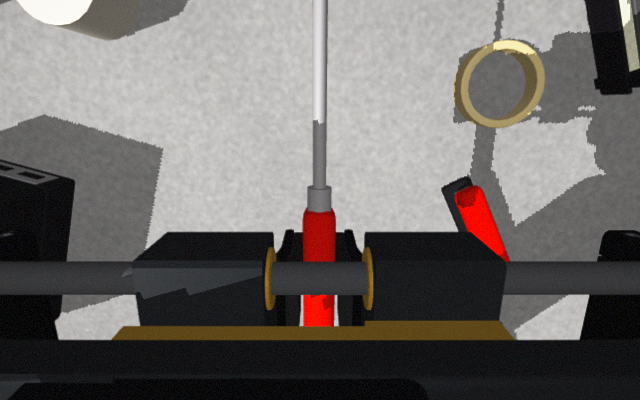

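View pics/s8.png

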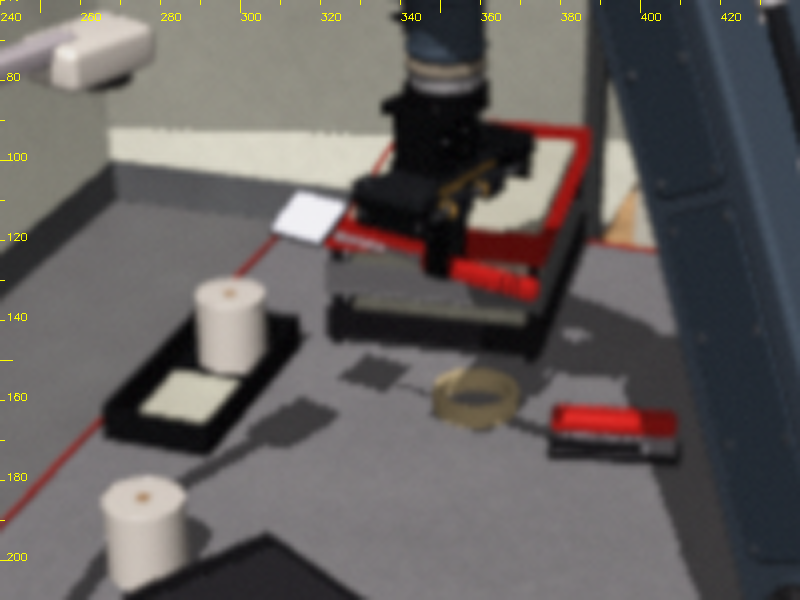

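play_rows:
  series:
    - [0,0,0,0,0,-0.02,0]
    - [0,0,0,0,0,-0.036,0]
    - [0,0,0,0,0,-0.038,0]
    - [0,0,0,0,0,-0.038,0]
    - [0,0,0,0,0,-0.038,0]
    - [0,0,0,0,0,-0.038,0]
    - [0,0,0,0,0,-0.038,0]
    - [0,0,0,0,0,-0.038,0]
    - [0,0,0,0,0,-0.038,0]
    - [0,0,0,0,0,-0.036,0]
    - [0,0,0,0,0,-0.022,0]
    - [0,0,0,0,0,0,0]

```text
time: 11.35
position: [0.5671, -0.2824, 0.2845]
tool_rot: [-0.318, 0.633, -0.63, 0.317]
ft_force: [0.6, -0.2, -1.9]
grip_width: 0.0146
```

```bash
cat >> h.py <<'E'
def final(lens,a,z=.095,roll=20):
    a=np.radians(a); r=np.radians(roll)
    X=np.array([np.cos(a),np.sin(a),0]); n=np.array([-np.sin(a),np.cos(a),0]); u=np.array([0,0,1.])
    Mz=np.cos(r)*u+np.sin(r)*n; My=np.cos(r)*n-np.sin(r)*u
    Rt=np.c_[-X,-Mz,-My]; G=np.r_[lens,z]
    return Rt, G-Rt@np.array([-.155,.006,0])
def rel(Rt):
    o=robot.get_obs(); M=R.from_quat(o["tool_rot"]).as_matrix()
    print("turn units",(R.from_matrix(M.T@Rt).as_rotvec()/np.pi).round(4))
E
python3 - <<'E'
from h import *
o,M=st()
Rt,p=final([.74,.01],54); print(p); rel(Rt)
X=-M[:,0]; print("stem yaw",np.degrees(np.arctan2(X[1],X[0])))
E
```

```text
t 11.35 p [ 0.5671 -0.2824  0.2845] F [ 0.6 -0.2 -1.9] w 0.0146 q [-6.380e-01  5.040e-01  1.364e+00 -0.000e+00  1.278e+00  1.000e-03]
[[-5.968e-01 -3.900e-03  8.024e-01]
 [-8.024e-01  2.800e-03 -5.968e-01]
 [ 1.000e-04 -1.000e+00 -4.800e-03]]
[ 0.64723309 -0.11419143  0.10063816]
turn units [ 0.1126 -0.0035  0.0006]
stem yaw 53.36101166134422
```

play_rows:
  series:
    - [0,0,0,0,0.02,0,0]
    - [0,0,0,0,0.035,0,0]
    - [0,0,0,0,0.035,0,0]
    - [0,0,0,0,0.021,0,0]
    - [0,0,0,0,0,0,0]
    - [0,0,0,0,0,0,0]

```text
time: 11.85
position: [0.567, -0.2821, 0.2857]
tool_rot: [0.258, -0.515, 0.731, -0.367]
ft_force: [-0.6, 0.4, -1.2]
grip_width: 0.0144
```

Run:
```python
from h import *
o,M=st()
Rt,p=final([.74,.01],54); rel(Rt)
to(p+[0,0,.16])
```

```text
t 11.85 p [ 0.567  -0.2821  0.2857] F [-0.6  0.4 -1.2] w 0.0144 q [-6.37e-01  3.87e-01  1.62e+00 -1.00e-03  7.90e-01  5.00e-03]
[[-5.984e-01  2.707e-01  7.541e-01]
 [-8.012e-01 -2.017e-01 -5.634e-01]
 [-4.000e-04 -9.413e-01  3.376e-01]]
turn units [ 0.0015 -0.004   0.0013]
tool-shift(units) [-1.825  0.115 -0.426] rows>= 4.580174094931688
```

play_rows:
  series:
    - [0,-0.15,0.01,-0.035,0,0,0]
    - [0,-0.3,0.02,-0.07,0,0,0]
    - [0,-0.35,0.02,-0.08,0,0,0]
    - [0,-0.35,0.02,-0.08,0,0,0]
    - [0,-0.3,0.02,-0.07,0,0,0]
    - [0,-0.25,0.01,-0.06,0,0,0]
    - [0,-0.12,0.01,-0.03,0,0,0]
    - [0,0,0,0,0,0,0]
    - [0,0,0,0,0,0,0]

```text
time: 12.6
position: [0.6488, -0.1152, 0.2616]
tool_rot: [0.258, -0.513, 0.732, -0.367]
ft_force: [0.1, -0.6, -0.7]
grip_width: 0.015
```

Run:
```python
from h import *
o,M=st()
Rt,p=final([.74,.01],54); rel(Rt)
to(p)
P=eyes.camera_params("wrist"); np.save("wp9.npy",P,allow_pickle=True)
im=eyes.camera("wrist")[:,:,::-1]; cv2.imwrite("pics/w9.png",im)
im=eyes.camera("side")[:,:,::-1]; cv2.imwrite("pics/side9.png",im);crop(im,190,50,390,200,4,"s9.png"); 
im=eyes.camera("top")[:,:,::-1]; cv2.imwrite("pics/top9.png",im);crop(im,220,60,420,210,4,"t9.png")
```

```text
t 12.6 p [ 0.6488 -0.1152  0.2616] F [ 0.1 -0.6 -0.7] w 0.015 q [-0.295  0.463  1.563 -0.163  0.793  0.44 ]
[[-5.969e-01  2.731e-01  7.544e-01]
 [-8.023e-01 -2.039e-01 -5.610e-01]
 [ 6.000e-04 -9.401e-01  3.409e-01]]
turn units [ 0.0004 -0.0033  0.0014]
tool-shift(units) [ 0.     1.507 -0.566] rows>= 3.9265601168347466
```

View pics/w9.png

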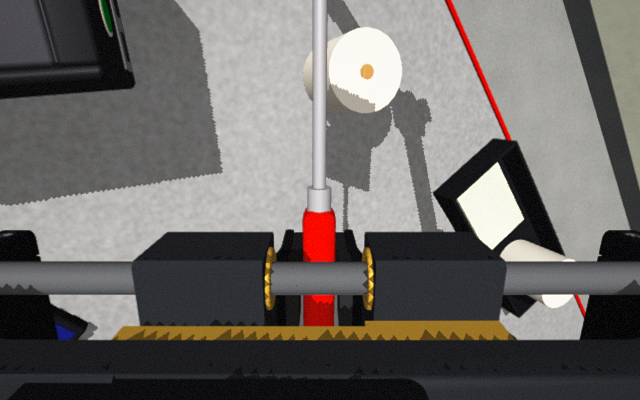

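View pics/s9.png

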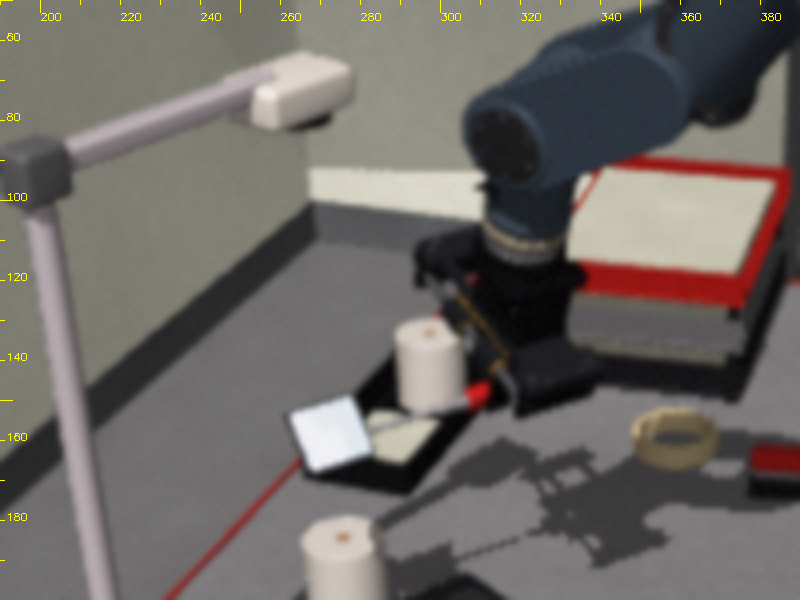

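View pics/t9.png

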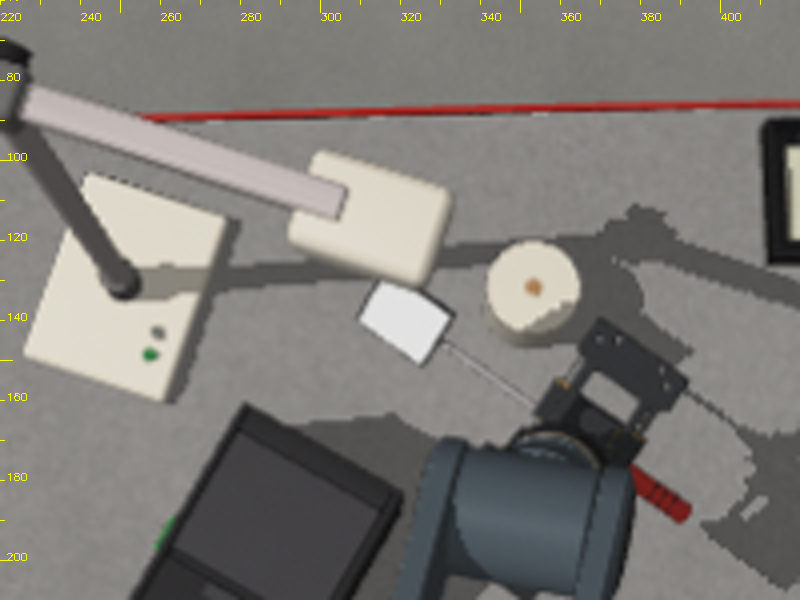

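Run:
```python
from fit import *
im=cv2.imread("pics/w9.png"); crop(im,40,0,240,130,4,"w9A.png")
P=np.load("wp9.npy",allow_pickle=True).item()
print("seal?",onz(P,(108,14),.095))
o,M=st(); G=o["position"]+M@np.array([-.155,.006,0]); print("glass FK",G,proj(T,G),proj(S,G))
hz=np.cos(np.radians(25))*-M[:,1]+np.sin(np.radians(25))*-M[:,2]; hx=-M[:,0]; hy=np.cross(hz,hx)
for P_,n in((T,"T"),(S,"S")):
    print(n,[proj(P_,G+sx*.028*hx+sy*.025*hy).round(1).tolist()[0] for sx,sy in((1,1),(1,-1),(-1,-1),(-1,1))])
crop(cv2.imread("pics/top9.png"),300,120,345,160,14,"t9g.png"); crop(cv2.imread("pics/side9.png"),250,140,300,175,14,"s9g.png")
```

```text
cam [0.48301932 0.01735889 1.64172173]
cam [0.07009062 1.2563202  1.02421147]
seal? [0.65329983 0.04300504 0.095     ]
t 12.75 p [ 0.6478 -0.1167  0.2621] F [-0.2 -0.5 -0.5] w 0.0144 q [-0.298  0.462  1.565 -0.163  0.792  0.44 ]
[[-5.990e-01  2.733e-01  7.527e-01]
 [-8.007e-01 -2.048e-01 -5.629e-01]
 [ 3.000e-04 -9.399e-01  3.415e-01]]
glass FK [0.7422978  0.0061587  0.25644119] [[320.28054766 139.54597389]] [[271.86779721 158.0916954 ]]
T [[308.9, 140.1], [315.9, 127.8], [331.9, 139.0], [324.6, 151.0]]
S [[267.1, 167.4], [261.3, 153.6], [276.5, 148.9], [282.3, 162.6]]
```

View pics/w9A.png

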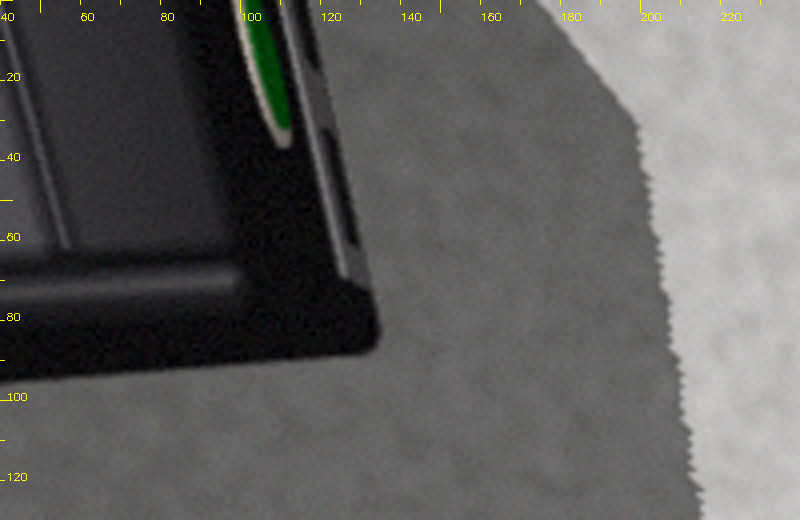

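View pics/t9g.png

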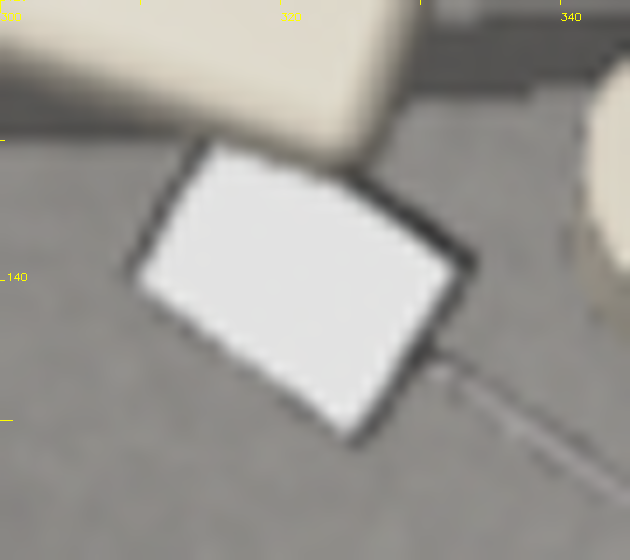

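View pics/s9g.png

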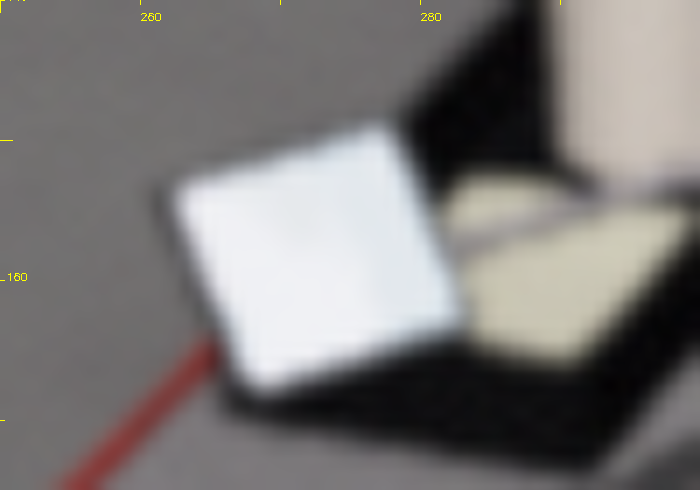

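Run:
```python
from fit import *
P=np.load("wp9.npy",allow_pickle=True).item(); pr=np.load("pr.npy"); print(pr)
print(proj(P,W(pr,[[.1,-.0135,.095],[.1,-.0725,.148],[.1,-.0725,0],[-.1,-.0725,0]])))
for dx,dy in((.003,0),(0,.003),(0,-.006)):
    q=pr+[dx,dy,0]; print(dx,dy,proj(P,W(q,[[.1,-.0135,.095],[.1,-.0725,0]])).round(1).tolist())
print(onz(P,(131,87),0),W(pr,[.1,-.0725,0]), onz(P,(112,36),.095),W(pr,[.1,-.0135,.095]))
```

```text
cam [0.48301932 0.01735889 1.64172173]
cam [0.07009062 1.2563202  1.02421147]
[ 0.57897372  0.1210656  -0.54380042]
[[  95.57819494  -10.43224619]
 [ 101.32698373   77.39906013]
 [ 135.38463246   88.00193593]
 [-139.88134578  110.42885793]]
0.003 0 [[99.3, -13.1], [137.9, 86.1]]
0 0.003 [[91.9, -14.8], [133.0, 85.3]]
0 -0.006 [[102.8, -1.9], [140.2, 93.3]]
[0.62461553 0.01016604 0.        ] [[0.62703767 0.00728463 0.        ]] [0.64557713 0.03158201 0.095     ] [[0.65756379 0.0577738  0.095     ]]
```

play_rows:
  series:
    - [0,-0.15,0,0,0,0,0]
    - [0,-0.25,0,0,0,0,0]
    - [0,-0.2,0,0,0,0,0]
    - [0,-0.1,0,0,0,0,0]
    - [0,0,0,0,0,0,0]
    - [0,0,0,0,0,0,0]
    - [0,0,0,0,0,0,0]

```text
time: 13.33
position: [0.6887, -0.0604, 0.2619]
tool_rot: [0.258, -0.513, 0.732, -0.367]
ft_force: [0.7, 0.5, -1.3]
grip_width: 0.0151
```

Run:
```python
from h import *
o,M=st()
P=eyes.camera_params("wrist"); np.save("wp10.npy",P,allow_pickle=True)
im=eyes.camera("wrist")[:,:,::-1]; cv2.imwrite("pics/w10.png",im); crop(im,20,0,220,180,4,"w10A.png")
```

```text
t 13.33 p [ 0.6887 -0.0604  0.2619] F [ 0.7  0.5 -1.3] w 0.0151 q [-0.187  0.513  1.468 -0.201  0.856  0.563]
[[-0.5985  0.2725  0.7534]
 [-0.8011 -0.2048 -0.5624]
 [ 0.0011 -0.9401  0.3409]]
```

View pics/w10.png

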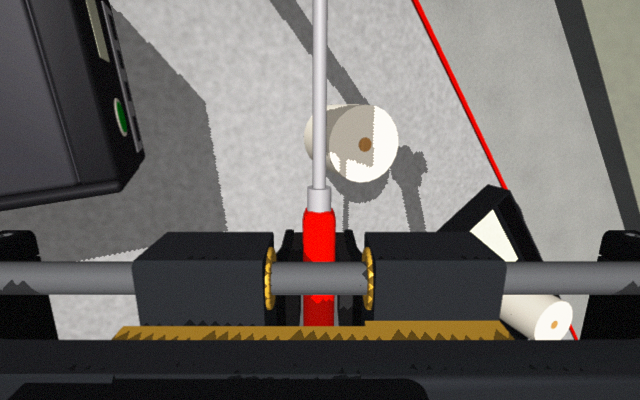

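View pics/w10A.png

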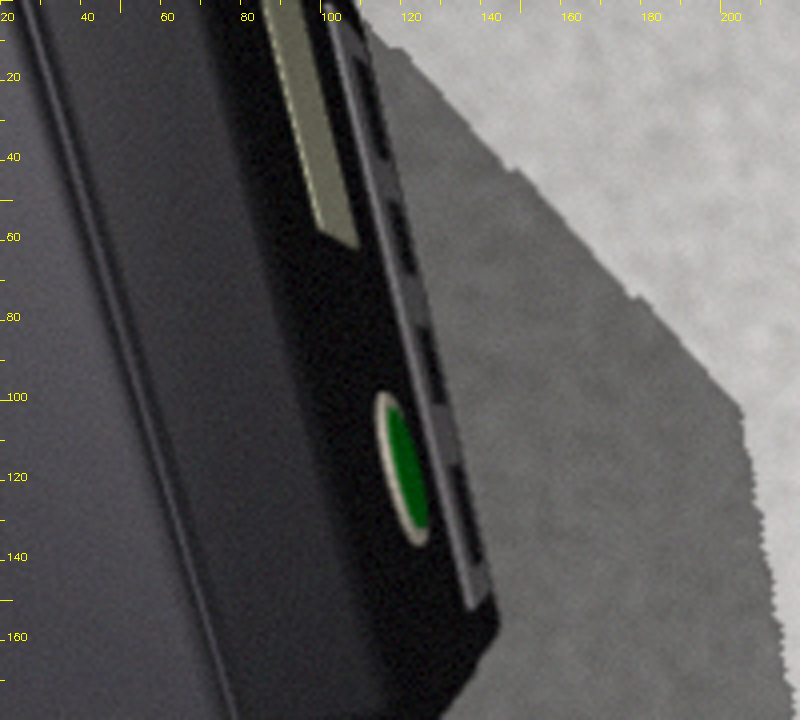

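Run:
```python
from fit import *
P=np.load("wp10.npy",allow_pickle=True).item(); pr=np.load("pr.npy")
c,s=np.cos(pr[2]),np.sin(pr[2]); nx=np.array([c,s,0])
def inv(X):
    d=X-np.r_[pr[:2],0]; return np.round([c*d[0]+s*d[1],-s*d[0]+c*d[1],X[2]],4)
for uv in [(119.5,117),(115,98),(124.5,136.5)]:
    X=onz(P,uv,.095); print("z95",X,inv(X))
    C,d=ray(P,uv); t=(np.dot(np.r_[pr[:2],0]+.1*nx-C,nx))/np.dot(d,nx); X=C+t*d; print("plane",X,inv(X))
print(proj(P,W(pr,[[.1,-.0725,0],[.1,-.0725,.148]])))
```

```text
cam [0.48301932 0.01735889 1.64172173]
cam [0.07009062 1.2563202  1.02421147]
z95 [0.65129308 0.0440725  0.095     ] [ 0.1017 -0.0285  0.095 ]
plane [0.64973156 0.04481956 0.08425675] [ 0.1    -0.0286  0.0843]
z95 [0.65830256 0.05542904 0.095     ] [ 0.1018 -0.0151  0.095 ]
plane [0.65689922 0.05667462 0.08346257] [ 0.1    -0.0148  0.0835]
z95 [0.64407259 0.0319088  0.095     ] [ 0.1018 -0.0426  0.095 ]
plane [0.64212272 0.03223479 0.08351515] [ 0.1    -0.0433  0.0835]
[[144.98829737 158.5538808 ]
 [119.58933108 192.08880053]]
```

Run:
```python
from fit import *
for yaw in (-19.3,-19.9):
    post=np.array([.822,.2375]); y=np.radians(yaw)
    def b(X): d=X[:2]-post; return np.round([np.cos(y)*d[0]+np.sin(y)*d[1], -np.sin(y)*d[0]+np.cos(y)*d[1]+.24],4)
    print(yaw,"boom end",b(onz(T,(306,111),.573)),b(onz(T,(304.5,115),.573)),b(onz(T,(307,106.5),.573)),"post top",b(onz(T,(217.5,83),.564)))
    for uv in [(297.5,98),(332,107.5),(325.5,132),(292,120)]: print("head top",b(onz(T,uv,.55)))
    for uv in [(258.5,82),(278,76.5),(253.5,80.5)]: print("head bot side",b(onz(S,uv,.522)))
    for uv in [(261.5,82.5),(273,80),(267,82.2)]: print("lens side",b(onz(S,uv,.513)))
```

```text
cam [0.48301932 0.01735889 1.64172173]
cam [0.07009062 1.2563202  1.02421147]
-19.3 boom end [-0.0035  0.0284] [-0.0133  0.0287] [0.0069 0.0294] post top [1.000e-04 2.424e-01]
head top [0.0248 0.0586]
head top [ 0.0277 -0.0235]
head top [-0.0312 -0.0266]
head top [-0.028   0.0547]
head bot side [0.008  0.0163]
head bot side [-0.0057 -0.0525]
head bot side [0.0303 0.016 ]
lens side [ 0.0161 -0.0027]
lens side [ 0.003  -0.0387]
lens side [ 0.0042 -0.0143]
-19.9 boom end [-0.0013  0.0283] [-0.011   0.0286] [0.0091 0.0295] post top [0.     0.2424]
head top [0.0267 0.0589]
head top [ 0.0304 -0.0232]
head top [-0.0284 -0.0269]
head top [-0.026   0.0544]
head bot side [0.0104 0.0164]
head bot side [-0.0027 -0.0525]
head bot side [0.0326 0.0163]
lens side [ 0.0186 -0.0025]
lens side [ 0.0059 -0.0387]
lens side [ 0.0068 -0.0142]
```

play_rows:
  series:
    - [0,0,0,0,0,-0.0155,0.0056]
    - [0,0,0,0,0,-0.0258,0.0093]
    - [0,0,0,0,0,-0.0258,0.0093]
    - [0,0,0,0,0,-0.01,0.0036]
    - [0,0,0,0,0,0,0]
    - [0,0,0,0,0,0,0]

```text
time: 13.88
position: [0.689, -0.0603, 0.2623]
tool_rot: [0.321, -0.476, 0.679, -0.457]
ft_force: [0.1, 0.1, -0.7]
grip_width: 0.0148
```

Run:
```python
from h import *
o,M=st()
Rt,p=final([.74,.01],68); rel(Rt)
print(p); to(p+[0,0,.16],M=Rt)
print("down 0.16 in tool:", (Rt.T@[0,0,-.16]/.1).round(3))
```

```text
t 13.88 p [ 0.689  -0.0603  0.2623] F [ 0.1  0.1 -0.7] w 0.0148 q [-0.226  0.497  1.498 -0.076  0.804  0.203]
[[-3.760e-01  3.161e-01  8.710e-01]
 [-9.266e-01 -1.291e-01 -3.532e-01]
 [ 8.000e-04 -9.399e-01  3.414e-01]]
turn units [ 0.0002 -0.0004  0.0004]
[ 0.68003328 -0.13294476  0.10063816]
tool-shift(units) [0.707 0.08  0.172] rows>= 1.7848195849409427
down 0.16 in tool: [ 0.     1.504 -0.547]
```

play_rows:
  series:
    - [0,0.15,0.02,0.037,0,0,0]
    - [0,0.22,0.02,0.055,0,0,0]
    - [0,0.22,0.03,0.055,0,0,0]
    - [0,0.117,0.01,0.025,0,0,0]
    - [0,0,0.1,-0.036,0,0,0]
    - [0,0,0.2,-0.073,0,0,0]
    - [0,0,0.2,-0.073,0,0,0]
    - [0,0,0.2,-0.073,0,0,0]
    - [0,0,0.1,-0.036,0,0,0]
    - [0,0,0,0,0,0,0]
    - [0,0,0,0,0,0,0]
    - [0,0,0,0,0,0,0]

```text
time: 14.88
position: [0.6817, -0.1318, 0.1766]
tool_rot: [0.321, -0.474, 0.679, -0.459]
ft_force: [-0.3, -0.6, -1.8]
grip_width: 0.0145
```

Run:
```python
from h import *
o,M=st()
Rt,p=final([.74,.01],68); rel(Rt); to(p)
im=eyes.camera("side")[:,:,::-1]; cv2.imwrite("pics/side11.png",im);crop(im,230,70,390,230,4,"s11.png")
```

```text
t 14.88 p [ 0.6817 -0.1318  0.1766] F [-0.3 -0.6 -1.8] w 0.0145 q [-0.346  0.604  1.577 -0.023  0.609  0.053]
[[-3.734e-01  3.190e-01  8.711e-01]
 [-9.277e-01 -1.289e-01 -3.505e-01]
 [ 5.000e-04 -9.390e-01  3.440e-01]]
turn units [-0.0007  0.0004 -0.    ]
tool-shift(units) [ 0.016  0.71  -0.272] rows>= 1.854380718828563
```

View pics/s11.png

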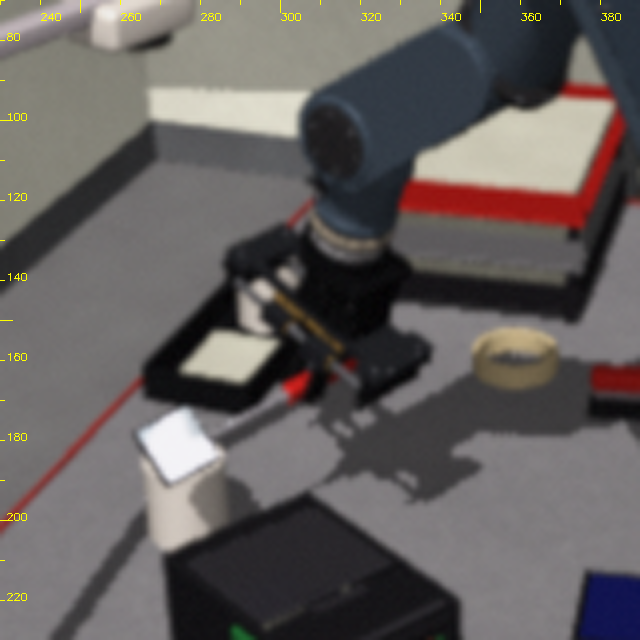

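play_rows:
  series:
    - [0,0.006,0.14,-0.054,0,0,0]
    - [0,0.005,0.2,-0.076,0,0,0]
    - [0,0.005,0.18,-0.069,0,0,0]
    - [0,0,0.12,-0.046,0,0,0]
    - [0,0,0.07,-0.027,0,0,0]
    - [0,0,0,0,0,0,0]
    - [0,0,0,0,0,0,0]
    - [0,0,0,0,0,0,0]
    - [0,0,0,0,0,0,0]

```text
time: 15.68
position: [0.6799, -0.1333, 0.1011]
tool_rot: [0.321, -0.474, 0.68, -0.459]
ft_force: [-0.2, -0.1, -1.2]
grip_width: 0.0148
```

Run:
```python
from fit import *
o,M=st()
Rt,p=final([.74,.01],68); rel(Rt); to(p)
G=o["position"]+M@np.array([-.155,.006,0]); print("glass FK",G,proj(T,G),proj(S,G))
hz=np.cos(np.radians(25))*-M[:,1]+np.sin(np.radians(25))*-M[:,2]; hx=-M[:,0]; hy=np.cross(hz,hx)
print("lean",np.degrees(np.arccos(hz[2])),"stem",np.degrees(np.arccos(hx[2])))
seal=np.array([.6505,.0445,.095]); print("seal in head",[(seal-G)@v for v in(hx,hy,hz)])
for P_,n in((T,"T"),(S,"S")):
    print(n,[proj(P_,G+sx*.028*hx+sy*.025*hy).round(1).tolist()[0] for sx,sy in((1,1),(1,-1),(-1,-1),(-1,1))])
P=eyes.camera_params("wrist"); np.save("wp12.npy",P,allow_pickle=True)
im=eyes.camera("wrist")[:,:,::-1]; cv2.imwrite("pics/w12.png",im)
im=eyes.camera("side")[:,:,::-1]; cv2.imwrite("pics/side12.png",im);crop(im,240,90,360,240,5,"s12.png")
im=eyes.camera("top")[:,:,::-1]; cv2.imwrite("pics/top12.png",im);crop(im,280,90,400,190,6,"t12.png")
```

```text
cam [0.48301932 0.01735889 1.64172173]
cam [0.07009062 1.2563202  1.02421147]
t 15.68 p [ 0.6799 -0.1333  0.1011] F [-0.2 -0.1 -1.2] w 0.0148 q [-0.35   0.714  1.624 -0.027  0.452  0.056]
[[-3.737e-01  3.194e-01  8.708e-01]
 [-9.275e-01 -1.292e-01 -3.507e-01]
 [ 5.000e-04 -9.388e-01  3.446e-01]]
turn units [-0.0009  0.0003  0.0001]
tool-shift(units) [-0.004  0.004 -0.002] rows>= 0.015053545915767448
glass FK [0.73971871 0.00968138 0.09539402] [[319.0565439  149.63075938]] [[275.81478402 199.77557276]]
lean 45.15460848795597 stem 90.03022175664759
seal in head [np.float64(-0.0010450321522783382), np.float64(0.06781392703576757), np.float64(0.06762136242065571)]
T [[309.1, 152.6], [312.7, 140.5], [329.2, 146.6], [325.2, 158.5]]
S [[273.7, 209.4], [265.9, 197.0], [277.9, 190.3], [285.6, 202.5]]
```

View pics/w12.png

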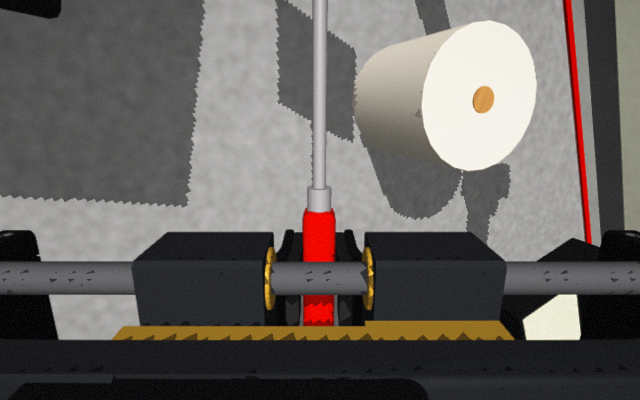

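View pics/s12.png

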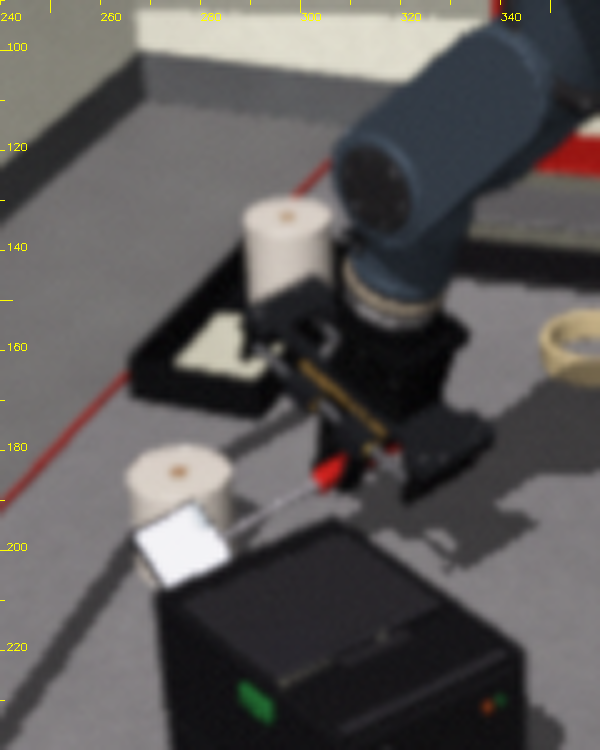

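View pics/t12.png

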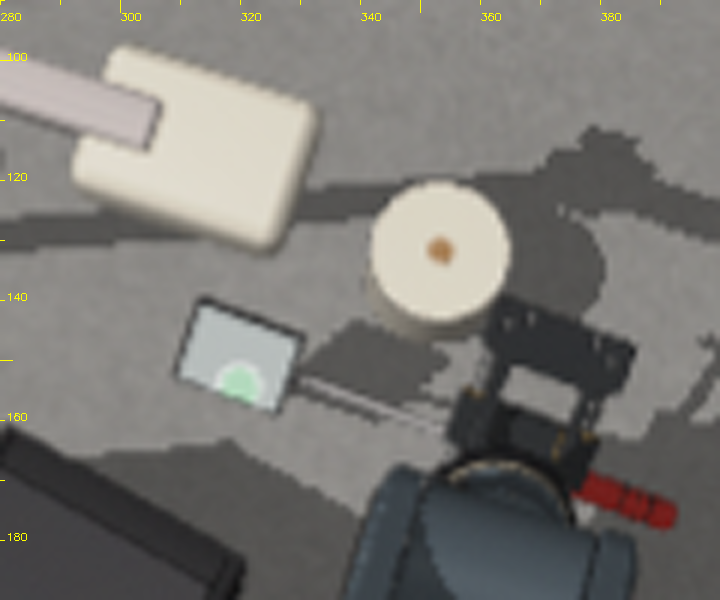

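The top camera sees the green seal in the glass at (319,154), central along the stem. One independent check of the lens axis from the earlier wrist picture of the camera base, before handing in.

Run:
```python
from fit import *
im=cv2.imread("pics/w2.png"); crop(im,20,0,210,80,4,"w2A.png")
o=robot.get_obs(); P=eyes.camera_params("wrist"); Rc=cv2.Rodrigues(P["rvec"])[0]; M=R.from_quat(o["tool_rot"]).as_matrix()
C=-Rc.T@P["tvec"]; print("speeds",np.abs(o["joint_velocities"]).max())
Rtc=Rc@M; ct=M.T@(C-o["position"])
M2=np.array([[-.9652,.0031,-.2613],[.2613,-.0001,-.9652],[-.003,-1,-.0007]]); p2=np.array([.5878,.1163,.2063])
R2=Rtc@M2.T; C2=p2+M2@ct; P2=dict(K=P["K"],D=P["D"],rvec=cv2.Rodrigues(R2)[0],tvec=-R2@C2)
np.save("wp2.npy",P2,allow_pickle=True)
a=onz(P2,(31,50),.018); b=onz(P2,(182,61.5),.018); print(a,b,np.linalg.norm(a-b))
y=(a-b)[:2]/np.linalg.norm((a-b)[:2]); x=np.array([y[1],-y[0]]); print("yaw",np.degrees(np.arctan2(x[1],x[0])))
mid=((a+b)/2)[:2]; print("lens",mid+.085*x-.24*y)
```

```text
cam [0.48301932 0.01735889 1.64172173]
cam [0.07009062 1.2563202  1.02421147]
speeds 0.006115759057404907
[0.76467324 0.32497998 0.018     ] [0.72138497 0.20212942 0.018     ] 0.13025411031596423
yaw -19.410688746718748
lens [0.74343686 0.00894749]
```

View pics/w2A.png

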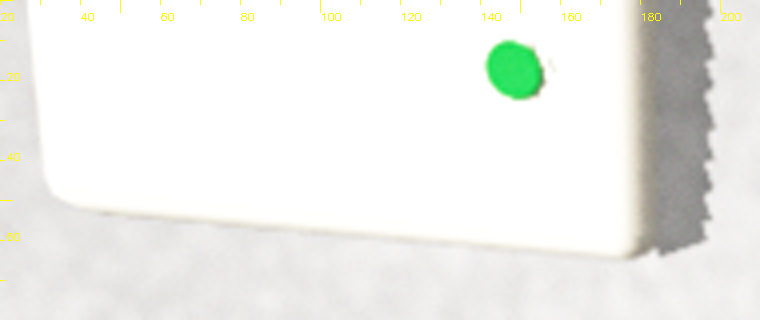

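Run:
```python
from h import *
st(); print(ticket.hand_in()); st()
```

```text
t 15.83 p [ 0.6793 -0.1331  0.1004] F [-0.   0.  -0.8] w 0.0149 q [-0.35   0.715  1.625 -0.028  0.452  0.056]
[[-3.736e-01  3.182e-01  8.713e-01]
 [-9.276e-01 -1.288e-01 -3.507e-01]
 [ 6.000e-04 -9.393e-01  3.432e-01]]
the job is handed in; nothing more can be done
None
the job is handed in; nothing more can be done
```

I pressed the roll cover and then the cutter cover shut. I then gripped the mirror by its handle, lifted it, and held its glass behind the printer below the lens. The job was handed in at about 15.8 s; the hand-in gives no verdict.

**Last checks:**
- **Covers:** both look flush in the wrist and side pictures.
- **Glass position:** the centre was at about (0.740, 0.010, 0.095) m, about 4 mm from the last lens estimate of (0.743, 0.009).
- **Glass angles:** the lean was 45.2° and the stem was level to 0.03°. The seal was 1 mm off the glass centre along the stem.
- **Seal in view:** the top camera, not the document camera itself, shows the green seal in the glass.
- **At rest:** the arm was still, and the force reading showed only about the mirror's own weight.

**Disagreements:**
- **Seal position:** the seal is about 29 mm to one side of the printer's rear centre, not central as I first assumed. I turned the stem about 15° to face it.
- **Lens position:** the lens estimates from the different views spread by up to about 12 mm. The side view alone was the outlier, and the top and wrist views agreed to about 4 mm.
- **Seal height:** I took the stated 95 mm. My picture estimate of it was poor, reading about 84 mm on the fitted rear plane.

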